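# Book in a specimen delivery at the label reader

## Task

Book in the delivery at the label reader: lay every hexagonal transport tube flat on the reader's black pad, rolled round so that its barcode label is on top, and stand every slide case upright on the pad with its labelled end on top. When everything stands or lies still there with all labels up, press the capture button, and leave the delivery on the pad like that; do not shove the other things on the bench about.

Things in the scene. Friction and masses are not known exactly. Their poses are not given: they have to be found in the camera images.
- tube1: transport tube (None at the start = absent): grey hexagonal prism 86 mm long, 46 mm across flats, 53 across corners, flats 26.6 wide, 0.1 to 0.2 kg; round white cap 41 mm dia, 22 long on one end; white barcode label on one flat. Origin: prism centre; +x to the cap; +z out of the labelled flat. Starts on a flat, label 1 to 3 flats from the top; a push near its upper edge tips it onto the next flat, no slipping
- tube2: transport tube (None at the start = absent): grey hexagonal prism 86 mm long, 46 mm across flats, 53 across corners, flats 26.6 wide, 0.1 to 0.2 kg; round white cap 41 mm dia, 22 long on one end; white barcode label on one flat. Origin: prism centre; +x to the cap; +z out of the labelled flat. Starts on a flat, label 1 to 3 flats from the top; a push near its upper edge tips it onto the next flat, no slipping
- tube3: transport tube (None at the start = absent): grey hexagonal prism 86 mm long, 46 mm across flats, 53 across corners, flats 26.6 wide, 0.1 to 0.2 kg; round white cap 41 mm dia, 22 long on one end; white barcode label on one flat. Origin: prism centre; +x to the cap; +z out of the labelled flat. Starts on a flat, label 1 to 3 flats from the top; a push near its upper edge tips it onto the next flat, no slipping
- tube4: transport tube (None at the start = absent): grey hexagonal prism 86 mm long, 46 mm across flats, 53 across corners, flats 26.6 wide, 0.1 to 0.2 kg; round white cap 41 mm dia, 22 long on one end; white barcode label on one flat. Origin: prism centre; +x to the cap; +z out of the labelled flat. Starts on a flat, label 1 to 3 flats from the top; a push near its upper edge tips it onto the next flat, no slipping
- case1: slide case (None at the start = absent): closed flat white plastic case, 92 x 62 x 28 mm, 0.12 to 0.21 kg, lying flat at the start; a barcode label on one of its two 62 x 28 mm ends. Origin: centre of the case; +x: to the labelled end (46 mm away); y: across its 62 mm width; z: through its 28 mm thickness
- case2: slide case (None at the start = absent): closed flat white plastic case, 92 x 62 x 28 mm, 0.12 to 0.21 kg, lying flat at the start; a barcode label on one of its two 62 x 28 mm ends. Origin: centre of the case; +x: to the labelled end (46 mm away); y: across its 62 mm width; z: through its 28 mm thickness
- reader: label reader, fixed: white base plate 10 mm high (x -170 to 130, y +-220 mm) with a black rubber pad 220 (x) by 400 mm (y), top at 14 mm. Origin: on the bench under the pad's centre; +x away from the robot, yaw within 0.12. Column at x 310, y -190 mm carries the camera head (within 60 mm of the column's axis, top 290 mm up); nothing stands over the pad
- capture_top (a point): middle of the top of the capture button: black, round, 28 mm dia, on the base plate on the robot's side of the pad (142 mm from the pad's centre), top 32 mm above the bench; pressed straight down
- capture (a joint): travel of the capture button: 0 released, 0.006 m fully down (about 5 N); springs back; counts as pressed beyond 0.0045 m
- vial: bystander, to be left where it is: small amber jar, 28 mm diameter, 45 mm high. Origin: centre of its underside
- specimen_jar: bystander, to be left where it is: clear specimen jar with yellow lid, 54 mm diameter, 60 mm high. Origin: centre of its underside
- dishes: bystander, to be left where it is: stack of glass dishes, 60 mm diameter, 30 mm high. Origin: centre of its underside
- marker: bystander, to be left where it is: blue marker pen lying down, 14 mm diameter, 120 mm long. Origin: middle of its length, on its underside
- wash_bottle: bystander, to be left where it is: white bottle with red cap, 64 mm diameter, 150 mm high. Origin: centre of its underside
There are look-alikes about, which are no part of the job. What is shaped like the tube3 but orange or yellow is not meant.

How it is judged (in metres and radians):
On the way, in this order (a step that is already met when the one before it is completed fails the run):
1. every tube lies on the pad with its label on top and every slide case stands upright on the pad with its labelled end on top, all still (angle between each of tube1, tube2, tube3, tube4's own z axis and vertical below 0.15 rad and x of tube1 in the frame of reader between -0.09 and 0.09 m and y of tube1 in the frame of reader between -0.18 and 0.18 m and z of tube1 in the frame of reader between 0.03 and 0.044 m and linear speed of each of tube1, tube2, tube3, tube4, case1, case2 below 0.03 m/s and x of tube2 in the frame of reader between -0.09 and 0.09 m and y of tube2 in the frame of reader between -0.18 and 0.18 m and z of tube2 in the frame of reader between 0.03 and 0.044 m and x of tube3 in the frame of reader between -0.09 and 0.09 m and y of tube3 in the frame of reader between -0.18 and 0.18 m and z of tube3 in the frame of reader between 0.03 and 0.044 m and x of tube4 in the frame of reader between -0.09 and 0.09 m and y of tube4 in the frame of reader between -0.18 and 0.18 m and z of tube4 in the frame of reader between 0.03 and 0.044 m and angle between each of case1, case2's own x axis and vertical below 0.12 rad and x of case1 in the frame of reader between -0.096 and 0.096 m and y of case1 in the frame of reader between -0.186 and 0.186 m and z of case1 in the frame of reader between 0.053 and 0.068 m and x of case2 in the frame of reader between -0.096 and 0.096 m and y of case2 in the frame of reader between -0.186 and 0.186 m and z of case2 in the frame of reader between 0.053 and 0.068 m), for 0.3 s.
2. the capture button is pressed while the delivery is so laid out (all of step 1 and value of joint capture above 0.0045 m), for 0.05 s.
At the end, for the whole second after the job is handed in: Each tube lies on the pad, label up within 0.15 rad, centre within 90 mm (x) and 180 mm (y) of the pad's centre; each case stands there, labelled end up within 0.12 rad, centre within 96 and 186 mm; all at rest; the button was pressed once they were so and is released (all of step 1 and value of joint capture below 0.002 m); the robot touches nothing.
It fails at once if a bystander on the bench is shoved more than 60 mm from its place (distance of any of vial, specimen_jar, dishes, marker, wash_bottle from where it was at the start of the episode above 0.06 m).
Of tube1, tube2, tube3, tube4 only 2 to 3 are there at a start; the rules pass over those that are not, and their reading is None.
Of case1, case2 only 1 to 2 are there at a start; the rules pass over those that are not, and their reading is None.
At some moment in a run one of tube1, tube2, tube3, tube4 may be knocked a few centimetres aside while the robot is not near it.
Once in a run the grip may slacken for a moment while it holds something.
It also fails if it takes over 210 s, if anything falls off the work surface, if the arm or the gripper's body presses on something with over 40 N, if the wrist force passes 120 N, or if a joint passes its speed limit or range.

## Robot

A 7-joint arm with a two-finger parallel gripper is mounted at the origin on the work surface. World frame = base frame: x ahead of the robot, y to its left, z up, the work surface at z = 0. Lengths are in mm, angles in rad, forces in N, time in s.
With the tool pointing down it reaches from about 400 to 750 mm from the base axis. Payload 19.5 kg.
Tool frame: the origin (TCP) lies at the centre of the arm's flange, where the gripper is bolted on; the fingertips stand 173 mm ahead of it and the grasp point (between the pads) lies 155 mm ahead of it; y points along the fingers, z is the direction in which the jaws open and shut, and the axes are right-handed (so a half turn about y gives the same grasp; the last joint's range is limited). The gripper opens to 85 mm and grips with 20 to 120 N. Pads are 22 mm wide; open, the fingers measure 114 mm over their backs; the gripper's body (76 mm by 85 mm) begins 54 mm behind the grasp point. The pads swing forward as they close: fully open they stand 13 mm farther back than shut.
Start: joints at [-1.207, 0.707, -0.028, 1.485, 0.022, 0.951, -0.075], TCP at [226.976, 528.297, 404.668] pointing down, gripper open.
Joint ranges: [-2.71, 2.71], [-0.32, 2.16], [-1.57, 1.52], [0, 2.45], [-1.46, 4.6], [0, 2.02], [-2.83, 2.83]. Speed limits (rad/s): [1.89, 1.89, 2.57, 2.57, 3.01, 3.01, 3.01].

## Interface

Orientations are given as a 3x3 rotation matrix whose columns are the frame's x, y, z axes.
In Python, from rig import arm gives the robot as it stands.
- The arm moves only by the tool move_arm, never from a script. Its argument "moves" is a list of rows, each a list of 3 entries, a list of its own where there are three numbers: the gripper command: -1 is shut, 1 is fully open, values between are in proportion, then the shift along the world's x, y, z in m, then the turn, a rotation vector about the world's x, y, z in rad. In form: [[grip, [dx, dy, dz], [wx, wy, wz]], ...]. A call has 1 to 20 rows; each row shifts and turns the commanded pose from where the row before left it; what a row does not reach is not made up. A row lasts 1/12 s, in which the tool goes at most 41.7 mm and 7.16 degrees, less where a joint would pass 70% of its speed; a pose out of reach is approached as far as the arm can. A call is refused whole if a number of a shift passes 0.0417 or a number of a turn 0.125, either way. A call with a gripper value outside its range is refused whole. The fingers move at their own pace and stop on an object; the grip force is fixed at half the most. Time passes only in rows, so rows that do not move let the fingers close. It gives the time, the measured TCP pose, the force and the opening at its end, in the units of the state.
- arm.sense(): the state, without advancing time (a new reading comes with each control period).
- arm.get_image(name): name is "side" or "top"; returns the picture (400x640x3 uint8, red, green, blue); there is no depth.
- arm.get_calibration(name): a dict with "fov_y" (degrees; the focal length in pixels is half the picture's height over the tangent of half this angle, whatever the lens; pixels are square), "cx", "cy" (the principal point, pixels), "extrinsics" (4x4, takes a point from world to camera coordinates). Camera axes: x right, y down, z forward; pixel columns grow to the right and rows downward; lengths in mm; the calibration is good to about 2 mm. A picture is of the moment at which its call begins. get_calibration takes no time and is no camera call.
- arm.job_done(): hands the job in, once; it reports no verdict.
The state is a dict: "t": time; "q": joint angles; "qvel": joint speeds; "joint_efforts": joint torques, N m; "position": TCP position; "tool_rot": TCP orientation; "wrist_force": force on the tool from outside, world axes, zero at the start; "ft_torque": the same for the moment, N m; "finger_gap": finger opening in mm.
Only numpy, scipy, OpenCV 4.12 (cv2) and the standard library are available. Lean on these libraries where they do the work, as an engineer would, in place of code of your own. Each camera call takes 0.05 s, during which the arm holds its last target. There are 200 camera calls.

## Working session

There is one attempt and no reset: what is moved stays moved. The work goes in short steps, Python scripts to look and compute and a tool call to move; the robot and the scene stay as the last step left them, time stands still between calls to the robot, and variables do not carry over. Pictures are saved under pics/ and viewed, about 12 in all and at most 16, crops included, and the job is handed in when it is done.

Besides the shell and the picture viewer there is one more tool, called after ">>>" in YAML: its name, and indented under it one key for each argument. move_arm: Moves the arm, as the interface text tells. Its arguments: {"type":"object","properties":{"moves":{"type":"array"}},"required":["moves"]}

```bash
ls; mkdir -p pics; python3 - <<'E'
from rig import arm
import cv2,numpy as np
np.set_printoptions(precision=4,suppress=True)
s=arm.sense();print(s)
for n in("top","side"):
    c=arm.get_calibration(n);print(n,c)
    cv2.imwrite(f"pics/{n}0.png",cv2.resize(arm.get_image(n)[:,:,::-1],(800,500),interpolation=cv2.INTER_CUBIC))
E
```

```text
pics
{'t': 0.0, 'q': array([-1.2067,  0.7071, -0.0276,  1.485 ,  0.022 ,  0.9509, -0.0755]), 'qvel': array([ 0.0012,  0.0003,  0.0008,  0.001 , -0.0004,  0.0012, -0.0006]), 'joint_efforts': array([ -0.0004, -88.3205,   1.2343, -23.6172,   0.0168,   0.0065,
         0.    ]), 'position': array([226.9378, 528.2454, 404.2316]), 'tool_rot': array([[ 0.9188, -0.0004,  0.3947],
       [-0.3947, -0.001 ,  0.9188],
       [ 0.    , -1.    , -0.0011]]), 'wrist_force': array([0.2085, 1.1278, 0.2301]), 'ft_torque': array([ 0.02  , -0.0462, -0.0201]), 'finger_gap': 85.15059254950883}
top {'fov_y': 56.3914167896663, 'cx': 326.87065643318476, 'cy': 204.73581565235708, 'extrinsics': array([[  -0.0097,   -0.9999,   -0.0116,   18.0605],
       [  -0.9856,    0.0115,   -0.1687,  481.7239],
       [   0.1688,    0.0098,   -0.9856, 1305.4099],
       [   0.    ,    0.    ,    0.    ,    1.    ]])}
side {'fov_y': 44.09719846473149, 'cx': 317.8675040954435, 'cy': 207.16648672704457, 'extrinsics': array([[  -0.9758,   -0.2184,   -0.0139,  461.2392],
       [  -0.121 ,    0.5916,   -0.7971,  115.49  ],
       [   0.1823,   -0.7761,   -0.6037, 1717.759 ],
       [   0.    ,    0.    ,    0.    ,    1.    ]])}
```

View pics/top0.png

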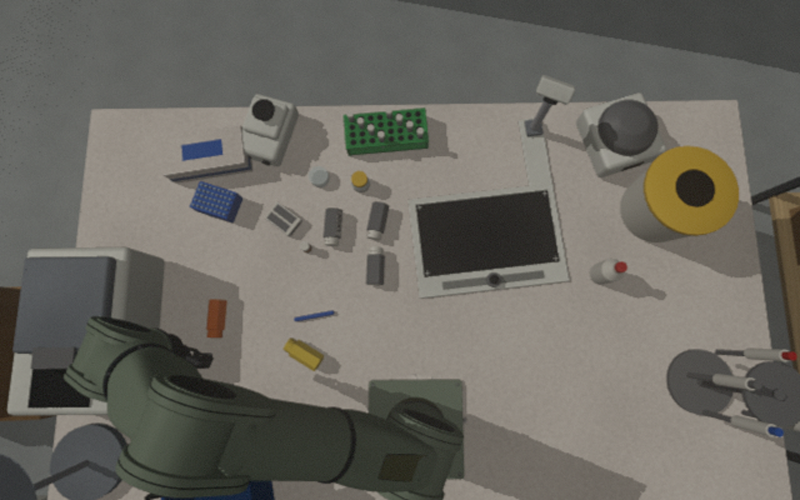

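View pics/side0.png

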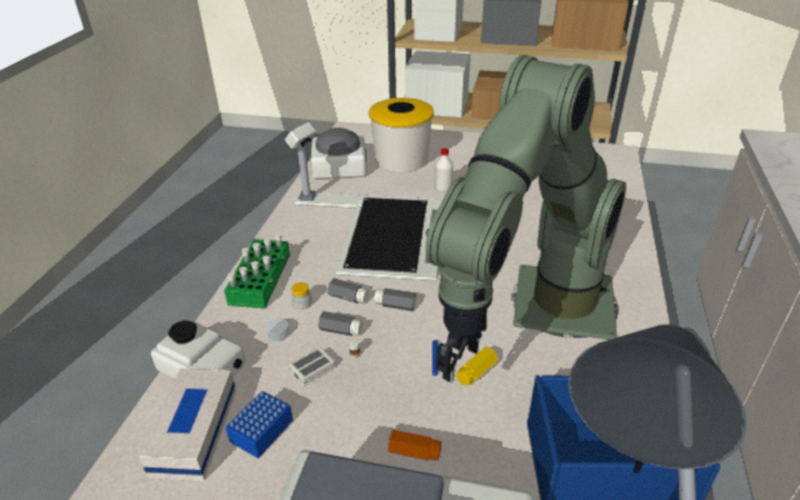

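The top view shows three grey tubes near (333,226), (377,219), (375,266), a case at (285,220), and the pad centred at about (488,235). The decoys are orange and yellow. Next I'll rectify and zoom.

```bash
cat > h.py <<'E'
from rig import arm
import cv2,numpy as np
np.set_printoptions(precision=4,suppress=True)
def cam(n):
    c=arm.get_calibration(n);f=200/np.tan(np.radians(c["fov_y"]/2))
    return np.array([[f,0,c["cx"]],[0,f,c["cy"]],[0,0,1]]),np.array(c["extrinsics"])
def proj(n,P):
    K,E=cam(n);p=np.atleast_2d(P)@E[:3,:3].T+E[:3,3];p=p@K.T;return p[:,:2]/p[:,2:]
def ray(n,uv,z):
    K,E=cam(n);uv=np.atleast_2d(uv);d=np.c_[uv,np.ones(len(uv))]@np.linalg.inv(K).T@E[:3,:3]
    o=-E[:3,:3].T@E[:3,3];return o+d*((z-o[2])/d[:,2])[:,None]
def rect(n,img,x0,x1,y0,y1,z,s):
    """world-aligned view of plane z: up=+x, left=+y, s px/mm; pixel -> x=x1-v/s, y=y1-u/s"""
    W=np.array([[x1,y1,z],[x1,y0,z],[x0,y0,z],[x0,y1,z]],float)
    w,h=int((y1-y0)*s),int((x1-x0)*s)
    H=cv2.getPerspectiveTransform(proj(n,W).astype(np.float32),np.float32([[0,0],[w,0],[w,h],[0,h]]))
    o=cv2.warpPerspective(img,H,(w,h),flags=cv2.INTER_CUBIC)
    return o
def grid(o,x0,x1,y0,y1,s,st=50):
    for x in range(int(np.ceil(x0/st)*st),int(x1),st):
        v=int((x1-x)*s);cv2.line(o,(0,v),(6,v),(255,0,0),1);cv2.putText(o,str(x),(8,v+4),0,.35,(255,0,0))
    for y in range(int(np.ceil(y0/st)*st),int(y1),st):
        u=int((y1-y)*s);cv2.line(o,(u,0),(u,6),(255,0,0),1);cv2.putText(o,str(y),(u-8,18),0,.35,(255,0,0))
    return o
def save(n,o): cv2.imwrite(f"pics/{n}.png",o[:,:,::-1])
def view(n,z,name,x0,x1,y0,y1,s):
    o=grid(rect(n,arm.get_image(n),x0,x1,y0,y1,z,s),x0,x1,y0,y1,s);save(name,o)
E
python3 - <<'E'
from h import *
it=arm.get_image("top");i2=arm.get_image("side")
for p in ([488,235],[333,226],[377,219],[375,266],[285,220],[495,279],[307,247],[320,178],[360,181],[315,315],[610,270]): print(p,ray("top",np.array(p)*.8,20)[0])
b=(380,720,20,380)
R=[grid(rect("top",it,*b,46,2.2),*b,2.2)]
save("t1",R[0])
x=cv2.resize(i2[215:315,215:355],None,fx=5.7,fy=5.7,interpolation=cv2.INTER_CUBIC);save("s1",x)
E
```

```text
[488, 235] [ 545.3699 -221.716    20.    ]
[333, 226] [578.3011 236.8728  20.    ]
[377, 219] [598.0464 106.0647  20.    ]
[375, 266] [456.7273 111.6674  20.    ]
[285, 220] [598.4394 380.596   20.    ]
[495, 279] [ 414.6185 -236.9853   20.    ]
[307, 247] [515.6809 312.601   20.    ]
[320, 178] [727.8528 278.9362  20.    ]
[360, 181] [716.7287 157.6533  20.    ]
[315, 315] [316.1617 284.1059  20.    ]
[610, 270] [ 437.2111 -571.2254   20.    ]
```

View pics/t1.png

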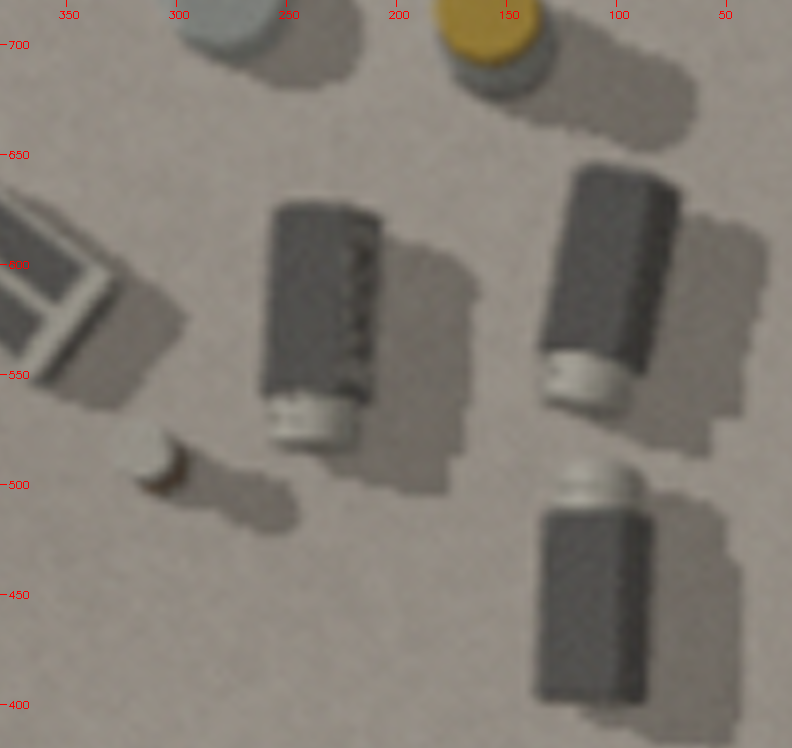

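View pics/s1.png

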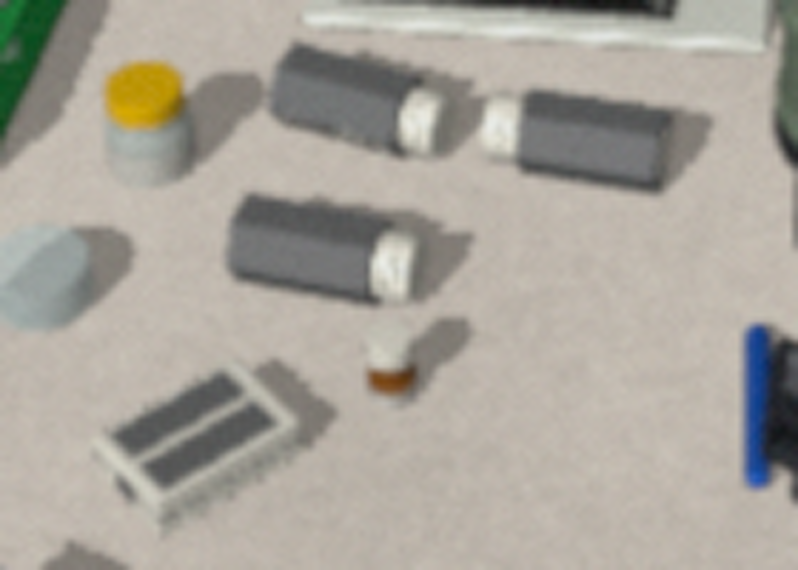

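t1 and s1 show tube A at about (575,237) with barcode texture on its -y upper flat, and tube B at about (595,108) with bright specks on its lower +y flat. Tube C at (447,110) has no label visible. The case at about (598,380) has a dark mark on its +x/+y end. I'll zoom in once more on the labels and the case.

```bash
python3 - <<'E'
from h import *
it=arm.get_image("top").astype(float);i2=arm.get_image("side").astype(float)
for k in range(5): it+=arm.get_image("top");i2+=arm.get_image("side")
it=np.clip(it/6,0,255).astype(np.uint8);i2=np.clip(i2/6,0,255).astype(np.uint8)
b=(540,670,315,445)
L=np.hstack([grid(rect("top",it,*b,28,2.0),*b,2.0),grid(rect("side",i2,*b,28,2.0),*b,2.0),])
def crop(i,p,n,w=20,s=6.5):
    u,v=proj(n,[p])[0].astype(int);c=i[v-w:v+w,u-w:u+w];c=cv2.normalize(c,None,0,255,cv2.NORM_MINMAX);return cv2.resize(c,(260,260),interpolation=cv2.INTER_CUBIC)
T=[[575,237,20],[595,108,20],[447,110,20]]
rows=[np.hstack([crop(i2,p,"side") for p in T])]
rows2=[np.hstack([crop(it,p,"top") for p in T])]
def fit(r): return cv2.copyMakeBorder(r,0,0,0,780-r.shape[1],0)
o=np.vstack([fit(np.hstack([L,crop(i2,[598,385,14],"side",22)])),rows[0]]);save("z1",o)
save("z2",rows2[0])
E
```

```text
(no output)
```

View pics/z1.png

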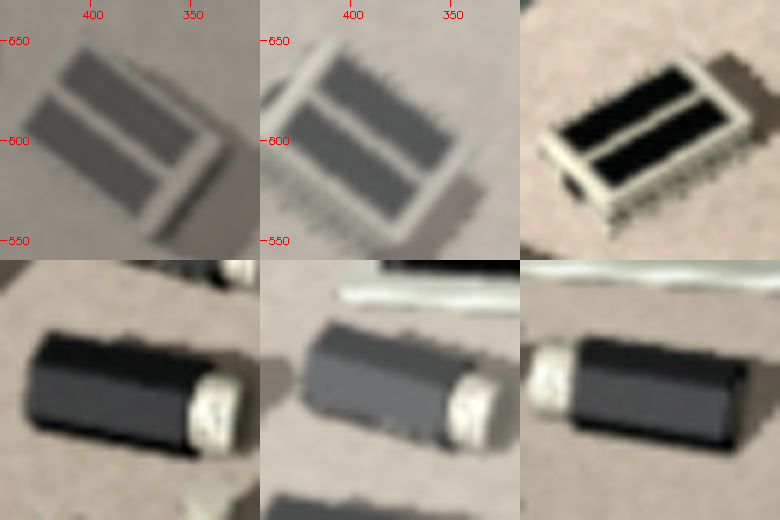

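z1 shows the case centred at about (600,390). Its long axis is about 54° from +x, and the dark spot on the +x/+y end face is at (572,187). Tube B's lower +y flat looks white, so I take that as its label. A's and C's lower +y flats are dark. I'll compute the pad pose and rectify the case end faces and the tube flats.

```bash
python3 - <<'E'
from h import *
it=0.;i2=0.
for k in range(6): it=it+arm.get_image("top");i2=i2+arm.get_image("side")
it=(it/6).astype(np.uint8);i2=(i2/6).astype(np.uint8)
P=ray("top",np.array([[416,203],[548,191],[559,260],[425,277]])*.8,14)
print("pad",P,P.mean(0),np.linalg.norm(P-np.roll(P,1,0),axis=1))
print("btn",ray("top",np.array([495,279])*.8,32))
for n in("top","side"):
    K,E=cam(n);print(n,-E[:3,:3].T@E[:3,3])
def face(n,img,o,a,b,w,h,s=5):
    """o centre, a right unit, b up unit, size w,h mm"""
    o,a,b=map(np.array,(o,a,b));Q=np.array([o-a*w/2+b*h/2,o+a*w/2+b*h/2,o+a*w/2-b*h/2,o-a*w/2-b*h/2])
    W,H=int(w*s),int(h*s)
    M=cv2.getPerspectiveTransform(proj(n,Q).astype(np.float32),np.float32([[0,0],[W,0],[W,H],[0,H]]))
    r=cv2.warpPerspective(img,M,(W,H),flags=cv2.INTER_CUBIC);r=cv2.normalize(r,None,0,255,cv2.NORM_MINMAX)
    return cv2.copyMakeBorder(r,0,200-H,0,500-W,cv2.BORDER_CONSTANT)
e=np.array([.59,.81,0]);e/=np.linalg.norm(e);s=np.array([-e[1],e[0],0]);z=np.array([0,0,1.]);c=np.array([601,389,14])
l=[face("side",i2,c+46*e,-s,z,76,38),face("top",it,c-46*e,s,z,76,38)]
def flat(n,img,c,ax,side,k):
    ax=np.array(ax+[0.]);ax/=np.linalg.norm(ax);t=np.array([-ax[1],ax[0],0]);t*=np.sign(t[1])*side
    th=np.radians(60*k);nrm=np.sin(th)*t+np.cos(th)*z;up=np.cross(nrm,np.cross(z,nrm));up/=np.linalg.norm(up)
    return face(n,img,np.array(c)+23*nrm,np.cross(up,nrm),up,96,30)
A,B,C=[585,237,23],[599,104,23],[445,111,23]
aA,aB,aC=[-1,.063],[-1,.18],[-1,.035]
l2=[flat("top",it,A,aA,-1,1),flat("top",it,B,aB,-1,1),flat("top",it,C,aC,-1,1)]
l3=[flat("side",i2,B,aB,1,2),flat("side",i2,C,aC,1,2),flat("side",i2,A,aA,1,2)]
o=np.hstack([np.vstack(l+l3[:1]),np.vstack(l2)]);o=cv2.resize(o,(800,480));save("f1",o)
E
```

```text
pad [[ 647.5346  -10.6217   14.    ]
 [ 679.699  -407.958    14.    ]
 [ 469.2567 -427.4855   14.    ]
 [ 423.4658  -34.1561   14.    ]] [ 554.989  -220.0553   14.    ] [225.3013 398.636  211.3464 395.9858]
btn [[ 413.1937 -234.8781   32.    ]]
top [ 254.5586   -0.26   1368.0932]
side [ 150.8679 1365.5149 1135.5103]
```

View pics/f1.png

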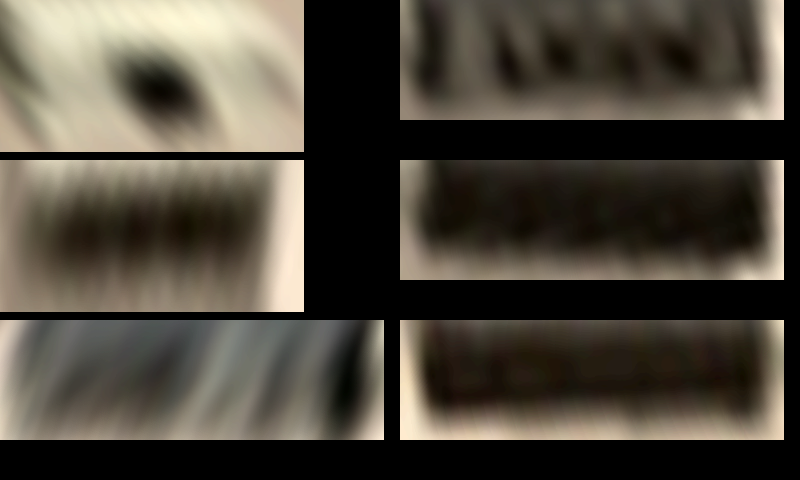

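f1 confirms barcode texture on A's -y upper flat and stripes on B's lower +y flat, and C shows none. The case's +e end has only a solid dark spot, probably a latch. Its -e end is in shade with faint bars, and I'll check it once the case is lifted. The pad centre is at (555,-220) with yaw 0.1, which agrees with the button position. First I'll roll tube A.

>>> move_arm:
  moves:
    - [-1,[0.0179,-0.0169,-0.0052],[0,0,0.0172]]
    - [-1,[0.0179,-0.0169,-0.0052],[0,0,0.0172]]
    - [-1,[0.0179,-0.0169,-0.0052],[0,0,0.0172]]
    - [-1,[0.0179,-0.0169,-0.0052],[0,0,0.0172]]
    - [-1,[0.0179,-0.0169,-0.0052],[0,0,0.0172]]
    - [-1,[0.0179,-0.0169,-0.0052],[0,0,0.0172]]
    - [-1,[0.0179,-0.0169,-0.0052],[0,0,0.0172]]
    - [-1,[0.0179,-0.0169,-0.0052],[0,0,0.0172]]
    - [-1,[0.0179,-0.0169,-0.0052],[0,0,0.0172]]
    - [-1,[0.0179,-0.0169,-0.0052],[0,0,0.0172]]
    - [-1,[0.0179,-0.0169,-0.0052],[0,0,0.0172]]
    - [-1,[0.0179,-0.0169,-0.0052],[0,0,0.0172]]
    - [-1,[0.0179,-0.0169,-0.0052],[0,0,0.0172]]
    - [-1,[0.0179,-0.0169,-0.0052],[0,0,0.0172]]
    - [-1,[0.0179,-0.0169,-0.0052],[0,0,0.0172]]
    - [-1,[0.0179,-0.0169,-0.0052],[0,0,0.0172]]
    - [-1,[0.0179,-0.0169,-0.0052],[0,0,0.0172]]
    - [-1,[0.0179,-0.0169,-0.0052],[0,0,0.0172]]
    - [-1,[0.0179,-0.0169,-0.0052],[0,0,0.0172]]
    - [-1,[0.0179,-0.0169,-0.0052],[0,0,0.0172]]

```text
t: 3.07
position: [585.8, 189.3, 300.4]
tool_rot: [[0.998, 0.0, 0.061], [-0.061, -0.0, 0.998], [0.0, -1.0, -0.0]]
wrist_force: [0.2, 0.4, 0.3]
finger_gap: 0.1
```

>>> move_arm:
  moves:
    - [-1,[0,0,-0.03],[0,0,0]]
    - [-1,[0,0,-0.03],[0,0,0]]
    - [-1,[0,0,-0.03],[0,0,0]]
    - [-1,[0,0,0],[0,0,0]]
    - [-1,[0,0.005,0],[0,0,0]]
    - [-1,[0,0.005,0],[0,0,0]]
    - [-1,[0,0.005,0],[0,0,0]]
    - [-1,[0,0.005,0],[0,0,0]]
    - [-1,[0,0.005,0],[0,0,0]]
    - [-1,[0,0.005,0],[0,0,0]]
    - [-1,[0,0.002,0],[0,0,0]]
    - [-1,[0,0,0],[0,0,0]]
    - [-1,[0,-0.02,0],[0,0,0]]
    - [-1,[0,-0.02,0],[0,0,0]]
    - [-1,[0,0,0.03],[0,0,0]]
    - [-1,[0,0,0.03],[0,0,0]]
    - [-1,[0,0,0.03],[0,0,0]]

```text
t: 4.48
position: [584.9, 182.4, 302.5]
tool_rot: [[0.998, 0.0, 0.062], [-0.062, 0.0, 0.998], [0.0, -1.0, 0.0]]
wrist_force: [1.1, 0.2, 0.1]
finger_gap: -0.2
```

```bash
cat > look.py <<'E'
from h import *
def look(name,b=(380,720,-10,330),s=1.15,z=46):
    it=arm.get_image("top");i2=arm.get_image("side")
    o=np.hstack([grid(rect(n,i,*b,z,s),*b,s) for n,i in(("top",it),("side",i2))])
    save(name,o);np.savez("last.npz",top=it,side=i2)
E
python3 -c "
from look import *
look('l1')"
```

```text
(no output)
```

View pics/l1.png

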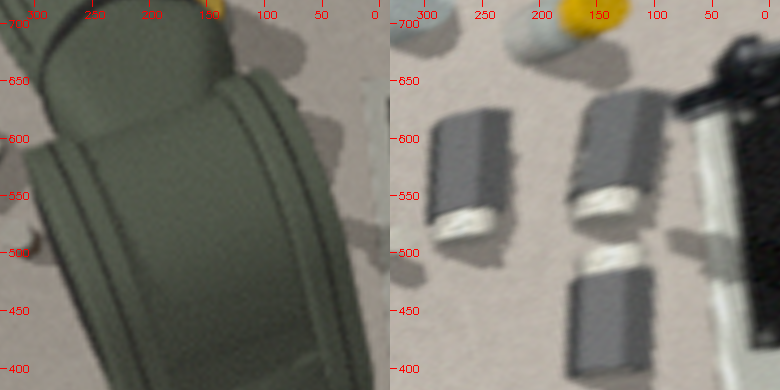

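Tube A's edges in the side view are unchanged (right edge at y≈224), so it didn't tip; the push was too short. I'll repeat it with a longer stroke and check in stages.

>>> move_arm:
  moves:
    - [-1,[0,0.005,-0.03],[0,0,0]]
    - [-1,[0,0.004,-0.03],[0,0,0]]
    - [-1,[0,0,-0.032],[0,0,0]]
    - [-1,[0,0,0],[0,0,0]]
    - [-1,[0,0.006,0],[0,0,0]]
    - [-1,[0,0.006,0],[0,0,0]]
    - [-1,[0,0.006,0],[0,0,0]]
    - [-1,[0,0.006,0],[0,0,0]]
    - [-1,[0,0.006,0],[0,0,0]]
    - [-1,[0,0.004,0],[0,0,0]]
    - [-1,[0,0,0],[0,0,0]]

```text
t: 5.5
position: [586.1, 222.7, 213.7]
tool_rot: [[0.998, 0.004, 0.064], [-0.064, -0.007, 0.998], [0.004, -1.0, -0.006]]
wrist_force: [-16.3, -33.4, 69.4]
finger_gap: -0.2
```

```bash
cat > tip.py <<'E'
from h import *
import sys
# crop of side view, native x5, around a world point
p=[float(v) for v in sys.argv[2:5]];i=arm.get_image("side");u,v=proj("side",[p])[0].astype(int)
save(sys.argv[1],cv2.resize(i[v-35:v+35,u-50:u+50],None,fx=6,fy=6,interpolation=cv2.INTER_CUBIC))
E
python3 tip.py a2 585 220 40
```

```text
(no output)
```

View pics/a2.png

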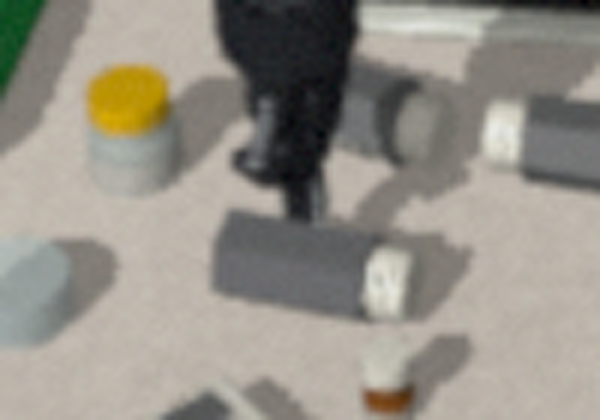

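The wrist reads 69 N: the tip jams against the sloping flat, because the tip has to rise with the flat as the tube rotates. I'll back off and push along an arc about the far bottom edge.

>>> move_arm:
  moves:
    - [-1,[0,-0.01,0.002],[0,0,0]]
    - [-1,[0,-0.005,0],[0,0,0]]
    - [-1,[0,0,0],[0,0,0]]
    - [-1,[0,0.004,0.001],[0,0,0]]
    - [-1,[0,0.0037,0.002],[0,0,0]]
    - [-1,[0,0.0037,0.002],[0,0,0]]
    - [-1,[0,0.004,0.0016],[0,0,0]]
    - [-1,[0,0.004,0.0014],[0,0,0]]
    - [-1,[0,0.0043,0.001],[0,0,0]]
    - [-1,[0,0.0043,0.0008],[0,0,0]]
    - [-1,[0,0.0045,0.0004],[0,0,0]]

```text
t: 6.47
position: [585.7, 244.2, 222.1]
tool_rot: [[0.998, 0.004, 0.061], [-0.061, 0.002, 0.998], [0.003, -1.0, 0.002]]
wrist_force: [6.2, -0.3, 7.6]
finger_gap: -0.0
```

>>> move_arm:
  moves:
    - [-1,[0,0.0045,0.0004],[0,0,0]]
    - [-1,[0,0.0045,0],[0,0,0]]
    - [-1,[0,0.0045,0],[0,0,0]]
    - [-1,[0,0.0,0.0],[0,0,0]]
    - [-1,[0,0,0.02],[0,0,0]]
    - [-1,[0,0,0.02],[0,0,0]]

```text
t: 6.97
position: [584.4, 257.0, 261.0]
tool_rot: [[0.998, -0.002, 0.061], [-0.061, -0.001, 0.998], [-0.002, -1.0, -0.001]]
wrist_force: [0.6, -0.1, 0.5]
finger_gap: 0.0
```

```bash
python3 tip.py a3 585 220 40
```

```text
(no output)
```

View pics/a3.png

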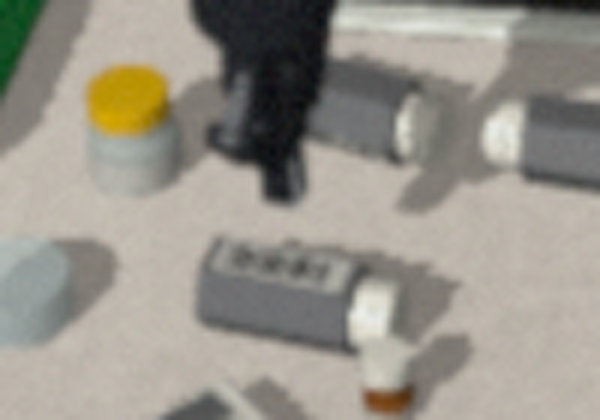

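A's label is now on top, so the arc roll works. Tube B gets the same arc mirrored toward -y.

>>> move_arm:
  moves:
    - [-1,[0.003,-0.0196,0],[0,0,-0.0195]]
    - [-1,[0.003,-0.0196,0],[0,0,-0.0195]]
    - [-1,[0.003,-0.0196,0],[0,0,-0.0195]]
    - [-1,[0.003,-0.0196,0],[0,0,-0.0195]]
    - [-1,[0.003,-0.0196,0],[0,0,-0.0195]]
    - [-1,[0.003,-0.0196,0],[0,0,-0.0195]]
    - [-1,[0,0,-0.025],[0,0,0]]
    - [-1,[0,0,-0.025],[0,0,0]]
    - [-1,[0,0,0],[0,0,0]]

```text
t: 7.77
position: [601.9, 138.9, 207.3]
tool_rot: [[0.984, -0.006, 0.178], [-0.178, -0.001, 0.984], [-0.005, -1.0, -0.002]]
wrist_force: [-2.4, 0.7, -1.3]
finger_gap: 0.1
```

>>> move_arm:
  moves:
    - [-1,[0,-0.005,0.004],[0,0,0]]
    - [-1,[-0.0015,-0.005,0],[0,0,0]]
    - [-1,[0,0,0],[0,0,0]]
    - [-1,[-0.0007,-0.0039,0.001],[0,0,0]]
    - [-1,[-0.0007,-0.0036,0.002],[0,0,0]]
    - [-1,[-0.0007,-0.0036,0.002],[0,0,0]]
    - [-1,[-0.0007,-0.0039,0.0016],[0,0,0]]
    - [-1,[-0.0007,-0.0039,0.0014],[0,0,0]]
    - [-1,[-0.0008,-0.0042,0.001],[0,0,0]]
    - [-1,[-0.0008,-0.0042,0.0008],[0,0,0]]
    - [-1,[-0.0008,-0.0044,0.0004],[0,0,0]]
    - [-1,[-0.0008,-0.0044,0.0004],[0,0,0]]
    - [-1,[-0.0008,-0.0044,0],[0,0,0]]
    - [-1,[-0.0008,-0.0044,0],[0,0,0]]

```text
t: 8.93
position: [593.1, 83.3, 225.7]
tool_rot: [[0.984, -0.0, 0.178], [-0.178, -0.0, 0.984], [-0.0, -1.0, -0.0]]
wrist_force: [-0.3, 0.3, -0.3]
finger_gap: -0.2
```

>>> move_arm:
  moves:
    - [-1,[0,0,0.02],[0,0,0]]
    - [-1,[0,0,0.02],[0,0,0]]
    - [-1,[-0.0246,-0.0015,0],[0,0,0.0238]]
    - [-1,[-0.0246,-0.0015,0],[0,0,0.0238]]
    - [-1,[-0.0246,-0.0015,0],[0,0,0.0238]]
    - [-1,[-0.0246,-0.0015,0],[0,0,0.0238]]
    - [-1,[-0.0246,-0.0015,0],[0,0,0.0238]]
    - [-1,[-0.0246,-0.0015,0],[0,0,0.0238]]
    - [-1,[0,0,0],[0,0,0]]

```text
t: 9.68
position: [442.2, 74.4, 266.1]
tool_rot: [[0.999, -0.003, 0.033], [-0.033, -0.001, 0.999], [-0.003, -1.0, -0.001]]
wrist_force: [-1.2, 0.2, 0.2]
finger_gap: -0.1
```

```bash
cat > seg.py <<'E'
from h import *
def seg(img,pr=True):
    """dark grey prisms in the side view: rect at z=30 (2px/mm)"""
    b=(380,720,-10,330);r=rect("side",img,*b,30,2.)
    g=r.max(2).astype(int);m=((g<112)&(np.ptp(r.astype(int),2)<22)).astype(np.uint8)
    m=cv2.morphologyEx(m,cv2.MORPH_OPEN,np.ones((9,9)))
    n,l,st,ce=cv2.connectedComponentsWithStats(m)
    for k in range(1,n):
        if 3000<st[k,4]<60000:
            q=cv2.minAreaRect(np.argwhere(l==k)[:,::-1].astype(np.float32))
            print("area",st[k,4]/4,"x %.0f y %.0f"%(720-ce[k,1]/2,330-ce[k,0]/2),"box x %.0f..%.0f y %.0f..%.0f"%(720-(st[k,1]+st[k,3])/2,720-st[k,1]/2,330-(st[k,0]+st[k,2])/2,330-st[k,0]/2),np.array(q[1])/2,q[2])
    return r,m
if __name__=="__main__":
    seg(np.load("last.npz")["side"]);print();i=arm.get_image("side");r,m=seg(i)
    o=np.hstack([r,cv2.cvtColor(m*255,cv2.COLOR_GRAY2RGB)]);save("seg",cv2.resize(o,(780,390)))
E
python3 seg.py
```

```text
area 9462.25 x 598 y 32 box x 420..696 y -10..114 [276.5 124. ] 90.0
area 2573.25 x 586 y 225 box x 539..631 y 208..243 [32.7853 91.0055] 3.66778826713562
area 985.25 x 575 y 274 box x 531..620 y 266..282 [13.663  88.4441] 1.9580672979354858
area 4038.5 x 438 y 116 box x 392..491 y 82..158 [73.7628 98.9569] 1.0322446823120117

area 2139.0 x 596 y 62 box x 551..642 y 45..84 [30.1898 90.1591] 13.775018692016602
area 3533.25 x 551 y -0 box x 419..636 y -10..16 [216.  26.] 90.0
area 1292.25 x 576 y 298 box x 533..622 y 278..308 [29.1838 88.4675] 1.9091525077819824
area 4496.75 x 438 y 117 box x 392..492 y 82..158 [99. 75.] 90.0
```

B rolled once: its centre is now at about y 78, as predicted. Now C, toward +y.

>>> move_arm:
  moves:
    - [-1,[0.002,0,-0.026],[0,0,0]]
    - [-1,[0,0,-0.026],[0,0,0]]
    - [-1,[0,0,0],[0,0,0]]
    - [-1,[0,0.005,0],[0,0,0]]
    - [-1,[0,0.005,0],[0,0,0]]
    - [-1,[0,0,0],[0,0,0]]
    - [-1,[0,0.004,0.001],[0,0,0]]
    - [-1,[0,0.0037,0.002],[0,0,0]]
    - [-1,[0,0.0037,0.002],[0,0,0]]
    - [-1,[0,0.004,0.0016],[0,0,0]]
    - [-1,[0,0.004,0.0014],[0,0,0]]
    - [-1,[0,0.0043,0.001],[0,0,0]]
    - [-1,[0,0.0043,0.0008],[0,0,0]]
    - [-1,[0,0.0045,0.0004],[0,0,0]]
    - [-1,[0,0.0045,0.0004],[0,0,0]]
    - [-1,[0,0.0045,0],[0,0,0]]
    - [-1,[0,0.0045,0],[0,0,0]]
    - [-1,[0,0,0.02],[0,0,0]]
    - [-1,[0,0,0.02],[0,0,0]]

```text
t: 11.32
position: [447.2, 131.4, 264.4]
tool_rot: [[0.999, -0.002, 0.035], [-0.035, -0.001, 0.999], [-0.002, -1.0, -0.001]]
wrist_force: [0.4, -0.2, 0.8]
finger_gap: 0.2
```

>>> move_arm:
  moves:
    - [-1,[0.022,-0.0025,0],[0,0,-0.025]]
    - [-1,[0.022,-0.0025,0],[0,0,-0.025]]
    - [-1,[0.022,-0.0025,0],[0,0,-0.025]]
    - [-1,[0.022,-0.0025,0],[0,0,-0.025]]
    - [-1,[0.022,-0.0025,0],[0,0,-0.025]]
    - [-1,[0.022,-0.0025,0],[0,0,-0.025]]
    - [-1,[0.022,-0.0025,0],[0,0,-0.025]]
    - [-1,[0,0,-0.026],[0,0,0]]
    - [-1,[0,0,-0.026],[0,0,0]]
    - [-1,[0,0,0],[0,0,0]]
    - [-1,[0,0,0],[0,0,0]]

```text
t: 12.23
position: [601.2, 113.6, 212.0]
tool_rot: [[0.978, -0.002, 0.209], [-0.209, -0.0, 0.978], [-0.002, -1.0, -0.001]]
wrist_force: [-0.1, 0.2, 1.0]
finger_gap: -0.1
```

>>> move_arm:
  moves:
    - [-1,[-0.001,-0.005,0],[0,0,0]]
    - [-1,[-0.001,-0.005,0],[0,0,0]]
    - [-1,[0,0,0],[0,0,0]]
    - [-1,[-0.0008,-0.0039,0.001],[0,0,0]]
    - [-1,[-0.0008,-0.0036,0.002],[0,0,0]]
    - [-1,[-0.0008,-0.0036,0.002],[0,0,0]]
    - [-1,[-0.0008,-0.0039,0.0016],[0,0,0]]
    - [-1,[-0.0008,-0.0039,0.0014],[0,0,0]]
    - [-1,[-0.0009,-0.0042,0.001],[0,0,0]]
    - [-1,[-0.0009,-0.0042,0.0008],[0,0,0]]
    - [-1,[-0.0009,-0.0044,0.0004],[0,0,0]]
    - [-1,[-0.0009,-0.0044,0.0004],[0,0,0]]
    - [-1,[-0.0009,-0.0044,0],[0,0,0]]
    - [-1,[-0.0009,-0.0044,0],[0,0,0]]
    - [-1,[0,0,0.03],[0,0,0]]
    - [-1,[0,0,0.03],[0,0,0]]
    - [-1,[0,-0.04,0.04],[0,0,0]]
    - [-1,[0,-0.04,0.04],[0,0,0]]
    - [-1,[0,-0.04,0],[0,0,0]]
    - [-1,[0,-0.04,0],[0,0,0]]

```text
t: 13.9
position: [590.0, -81.9, 343.6]
tool_rot: [[0.978, 0.003, 0.208], [-0.208, -0.0, 0.978], [0.003, -1.0, 0.0]]
wrist_force: [0.5, -0.4, -0.8]
finger_gap: 0.1
```

```bash
python3 - <<'E'
from look import *
from seg import seg
look('l2');seg(np.load("last.npz")["side"])
E
```

```text
area 4309.75 x 560 y 5 box x 419..636 y -10..45 [216.   54.5] 90.0
area 2167.25 x 594 y 82 box x 542..630 y 44..106 [ 39.158  105.1291] 30.25643539428711
area 1296.25 x 576 y 298 box x 533..622 y 280..308 [27.6718 89.6068] 2.2025980949401855
area 4415.0 x 439 y 143 box x 392..492 y 108..184 [ 74.708  100.0083] 1.3019527196884155
```

View pics/l2.png

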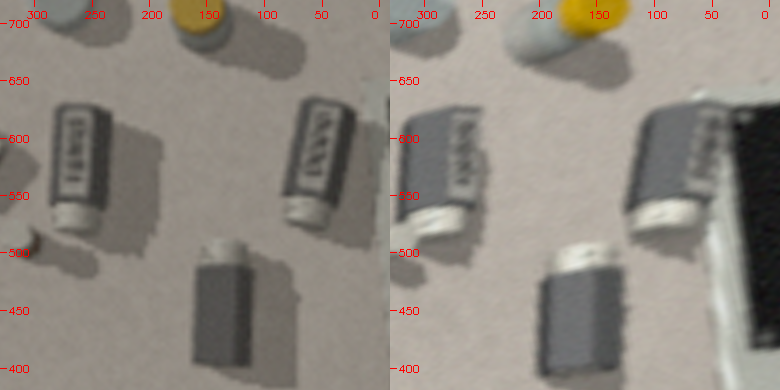

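Both A and B now have labels up, and C rolled once without showing a label, so its label was underneath. C needs two more rolls toward +y.

>>> move_arm:
  moves:
    - [-1,[-0.0181,0.0228,-0.01],[0,0,0.022]]
    - [-1,[-0.0181,0.0228,-0.01],[0,0,0.022]]
    - [-1,[-0.0181,0.0228,-0.01],[0,0,0.022]]
    - [-1,[-0.0181,0.0228,-0.01],[0,0,0.022]]
    - [-1,[-0.0181,0.0228,-0.01],[0,0,0.022]]
    - [-1,[-0.0181,0.0228,-0.01],[0,0,0.022]]
    - [-1,[-0.0181,0.0228,-0.01],[0,0,0.022]]
    - [-1,[-0.0181,0.0228,-0.01],[0,0,0.022]]
    - [-1,[0,0,-0.026],[0,0,0]]
    - [-1,[0,0,-0.026],[0,0,0]]
    - [-1,[0,0,0],[0,0,0]]
    - [-1,[0,0,0],[0,0,0]]

```text
t: 15.0
position: [445.1, 101.8, 209.7]
tool_rot: [[0.999, -0.002, 0.035], [-0.035, -0.001, 0.999], [-0.002, -1.0, -0.001]]
wrist_force: [0.1, -0.0, -0.1]
finger_gap: -0.1
```

>>> move_arm:
  moves:
    - [-1,[0,0.004,0.002],[0,0,0]]
    - [-1,[0,0.005,0],[0,0,0]]
    - [-1,[0,0.004,0.001],[0,0,0]]
    - [-1,[0,0.0037,0.002],[0,0,0]]
    - [-1,[0,0.0037,0.002],[0,0,0]]
    - [-1,[0,0.004,0.0016],[0,0,0]]
    - [-1,[0,0.004,0.0014],[0,0,0]]
    - [-1,[0,0.0043,0.001],[0,0,0]]
    - [-1,[0,0.0043,0.0008],[0,0,0]]
    - [-1,[0,0.0045,0.0004],[0,0,0]]
    - [-1,[0,0.0045,0.0004],[0,0,0]]
    - [-1,[0,0.0045,0],[0,0,0]]
    - [-1,[0,0.0045,0],[0,0,0]]
    - [-1,[0,0,0.03],[0,0,0]]
    - [-1,[0,-0.015,0.01],[0,0,0]]
    - [-1,[0,-0.016,-0.01],[0,0,0]]
    - [-1,[0,0,-0.025],[0,0,0]]
    - [-1,[0,0,-0.016],[0,0,0]]
    - [-1,[0,0,0],[0,0,0]]
    - [-1,[0,0,0],[0,0,0]]

```text
t: 16.67
position: [445.1, 126.1, 211.5]
tool_rot: [[0.999, -0.002, 0.035], [-0.035, -0.001, 0.999], [-0.002, -1.0, -0.001]]
wrist_force: [0.2, -0.6, 0.2]
finger_gap: 0.2
```

```bash
python3 - <<'E'
from seg import *
seg(arm.get_image("side"));print(arm.sense()["position"])
E
```

```text
area 8732.75 x 511 y 29 box x 419..636 y -10..122 [216. 131.] 90.0
area 1377.25 x 586 y 90 box x 542..629 y 69..106 [25.4066 91.4934] 12.26477336883545
area 1138.0 x 575 y 299 box x 533..622 y 281..308 [26.4249 88.7583] 3.3664603233337402
area 4314.25 x 440 y 168 box x 394..492 y 134..210 [74.7373 98.5974] 1.5074357986450195
[445.3121 126.1757 212.1092]
```

C moved to about y 164, as planned. Now the last roll, then I'll lift clear and move toward the case.

>>> move_arm:
  moves:
    - [-1,[0,0.005,0],[0,0,0]]
    - [-1,[0,0.005,0],[0,0,0]]
    - [-1,[0,0.004,0.001],[0,0,0]]
    - [-1,[0,0.0037,0.002],[0,0,0]]
    - [-1,[0,0.0037,0.002],[0,0,0]]
    - [-1,[0,0.004,0.0016],[0,0,0]]
    - [-1,[0,0.004,0.0014],[0,0,0]]
    - [-1,[0,0.0043,0.001],[0,0,0]]
    - [-1,[0,0.0043,0.0008],[0,0,0]]
    - [-1,[0,0.0045,0.0004],[0,0,0]]
    - [-1,[0,0.0045,0.0004],[0,0,0]]
    - [-1,[0,0.0045,0],[0,0,0]]
    - [-1,[0,0.0045,0],[0,0,0]]
    - [-1,[0,0,0.03],[0,0,0]]
    - [-1,[0,0,0.03],[0,0,0]]
    - [-1,[0,0,0.03],[0,0,0]]

```text
t: 18.05
position: [444.9, 182.2, 313.3]
tool_rot: [[0.999, -0.001, 0.034], [-0.034, -0.001, 0.999], [-0.001, -1.0, -0.001]]
wrist_force: [-0.1, 0.1, 0.5]
finger_gap: -0.1
```

```bash
python3 - <<'E'
from seg import *
i=arm.get_image("side");r,m=seg(i);print(arm.sense()["position"])
# brightness profile across C's top (z=46) along y at x=445
o=rect("side",i,400,490,120,260,46,1.).max(2)
print(np.round(o[25:65].mean(0)[::5]).astype(int), "y from 260 step -5");print("std",np.round(o[:, ].std(0)[::5]).astype(int))
E
```

```text
area 5957.75 x 539 y 11 box x 419..636 y -10..60 [216.  69.] 90.0
area 1889.5 x 589 y 85 box x 542..629 y 48..106 [41.4037 91.5479] 31.949970245361328
area 1255.25 x 575 y 298 box x 533..622 y 278..308 [29.1323 89.6068] 2.2025983333587646
area 2009.0 x 427 y 214 box x 395..485 y 164..236 [89.5 71.5] 90.0
[445.5696 182.3212 318.0951]
[184 164 105  78 101 113 114 113 114 114 114 123 128 110  99 118 133 154
 180 186 186 185 185 185 184 185 185 185] y from 260 step -5
std [ 7  9 27 25 16 18 20 20 18 15 14 13 16 21 22 17 11  9  2  2  2  3  2  2
  1  2  2  2]
```

C's top now shows a bright, striped profile, so the label is probably up; I'll verify it later. Now to the case: gripper open, turned across its width, above the shaded -e end.

>>> move_arm:
  moves:
    - [1,[0.008,0.0107,-0.001],[0,0,-0.12]]
    - [1,[0.008,0.0107,-0.001],[0,0,-0.12]]
    - [1,[0.008,0.0107,-0.001],[0,0,-0.12]]
    - [1,[0.008,0.0107,-0.001],[0,0,-0.12]]
    - [1,[0.008,0.0107,-0.001],[0,0,-0.12]]
    - [1,[0.008,0.0107,-0.001],[0,0,-0.12]]
    - [1,[0.008,0.0107,-0.001],[0,0,-0.12]]
    - [1,[0.008,0.0107,-0.001],[0,0,-0.12]]
    - [1,[0.008,0.0107,-0.001],[0,0,-0.12]]
    - [1,[0.008,0.0107,-0.001],[0,0,-0.12]]
    - [1,[0.008,0.0107,-0.001],[0,0,-0.12]]
    - [1,[0.008,0.0107,-0.001],[0,0,-0.12]]
    - [1,[0.008,0.0107,-0.001],[0,0,-0.12]]
    - [1,[0.008,0.0107,-0.001],[0,0,-0.12]]
    - [1,[0.008,0.0107,-0.001],[0,0,-0.12]]
    - [1,[0.008,0.0107,-0.001],[0,0,-0.12]]
    - [1,[0.008,0.0107,-0.001],[0,0,-0.12]]
    - [1,[0.008,0.0107,-0.001],[0,0,-0.12]]

```text
t: 19.6
position: [589.2, 375.5, 293.9]
tool_rot: [[-0.589, -0.001, 0.808], [-0.808, 0.0, -0.589], [0.0, -1.0, -0.001]]
wrist_force: [0.4, -0.1, 0.3]
finger_gap: 85.5
```

>>> move_arm:
  moves:
    - [1,[0,0,-0.025],[0,0,0]]
    - [1,[0,0,-0.025],[0,0,0]]
    - [1,[0,0,-0.025],[0,0,0]]
    - [1,[0,0,-0.025],[0,0,0]]
    - [1,[0,0,-0.018],[0,0,0]]
    - [1,[0,0,0],[0,0,0]]
    - [-1,[0,0,0],[0,0,0]]
    - [-1,[0,0,0],[0,0,0]]
    - [-1,[0,0,0],[0,0,0]]
    - [-1,[0,0,0],[0,0,0]]
    - [-1,[0,0,0],[0,0,0]]
    - [-1,[0,0,0],[0,0,0]]

```text
t: 20.6
position: [589.7, 374.7, 178.2]
tool_rot: [[-0.584, 0.002, 0.812], [-0.812, 0.001, -0.584], [-0.002, -1.0, 0.001]]
wrist_force: [-0.8, -0.8, 7.9]
finger_gap: 60.8
```

The case is gripped (gap 60.8 mm). I'll lift it, carry it toward the pad's left part and yaw it so the gripped end points outward.

>>> move_arm:
  moves:
    - [-1,[0,0,0.02],[0,0,0]]
    - [-1,[0,0,0.03],[0,0,0]]
    - [-1,[-0.0088,-0.0238,0.013],[0,0,0.115]]
    - [-1,[-0.0088,-0.0238,0.013],[0,0,0.115]]
    - [-1,[-0.0088,-0.0238,0.013],[0,0,0.115]]
    - [-1,[-0.0088,-0.0238,0.013],[0,0,0.115]]
    - [-1,[-0.0088,-0.0238,0.013],[0,0,0.115]]
    - [-1,[-0.0088,-0.0238,0.013],[0,0,0.115]]
    - [-1,[-0.0088,-0.0238,0.013],[0,0,0.115]]
    - [-1,[-0.0088,-0.0238,0.013],[0,0,0.115]]
    - [-1,[-0.0088,-0.0238,0.013],[0,0,0.115]]
    - [-1,[-0.0088,-0.0238,0.013],[0,0,0.115]]
    - [-1,[-0.0088,-0.0238,0.013],[0,0,0.115]]
    - [-1,[-0.0088,-0.0238,0.013],[0,0,0.115]]
    - [-1,[-0.0088,-0.0238,0.013],[0,0,0.115]]
    - [-1,[-0.0088,-0.0238,0.013],[0,0,0.115]]
    - [-1,[-0.0088,-0.0238,0.013],[0,0,0.115]]
    - [-1,[-0.0088,-0.0238,0.013],[0,0,0.115]]
    - [-1,[-0.0088,-0.0238,0.013],[0,0,0.115]]
    - [-1,[0,0,0],[0,0,0.113]]

```text
t: 22.27
position: [438.3, -34.1, 450.1]
tool_rot: [[0.992, 0.004, 0.126], [-0.126, -0.003, 0.992], [0.004, -1.0, -0.003]]
wrist_force: [0.6, -0.8, -1.9]
finger_gap: 60.6
```

```bash
python3 -c "
from h import *
s=arm.sense();print(s['q'],s['position'],s['finger_gap'])"
```

```text
[ 0.1369  0.4504 -0.2102  1.8667  0.1275  0.8337  1.3056] [438.3239 -34.0577 450.0865] 60.613727103208625
```

>>> move_arm:
  moves:
    - [-1,[-0.0047,-0.0012,-0.0092],[-0.0151,-0.1199,0]]
    - [-1,[-0.0047,-0.0012,-0.0092],[-0.0151,-0.1199,0]]
    - [-1,[-0.0047,-0.0012,-0.0092],[-0.0151,-0.1199,0]]
    - [-1,[-0.0047,-0.0012,-0.0092],[-0.0151,-0.1199,0]]
    - [-1,[-0.0047,-0.0012,-0.0092],[-0.0151,-0.1199,0]]
    - [-1,[-0.0047,-0.0012,-0.0092],[-0.0151,-0.1199,0]]
    - [-1,[-0.0047,-0.0012,-0.0092],[-0.0151,-0.1199,0]]
    - [-1,[-0.0047,-0.0012,-0.0092],[-0.0151,-0.1199,0]]
    - [-1,[-0.0047,-0.0012,-0.0092],[-0.0151,-0.1199,0]]
    - [-1,[-0.0047,-0.0012,-0.0092],[-0.0151,-0.1199,0]]
    - [-1,[-0.0047,-0.0012,-0.0092],[-0.0151,-0.1199,0]]
    - [-1,[-0.0047,-0.0012,-0.0092],[-0.0151,-0.1199,0]]
    - [-1,[-0.0047,-0.0012,-0.0092],[-0.0151,-0.1199,0]]
    - [-1,[0,0,0],[0,0,0]]

```text
t: 23.43
position: [504.2, -47.0, 637.9]
tool_rot: [[0.423, 0.894, 0.15], [-0.064, -0.135, 0.989], [0.904, -0.427, 0.0]]
wrist_force: [-0.3, -0.1, -0.9]
finger_gap: 60.3
```

```bash
python3 - <<'E'
from h import *
s=arm.sense();print(s['q'],s['position'],s['tool_rot'])
g=s['position']+164*s['tool_rot'][:,1]
L=[]
for n in("top","side"):
    i=arm.get_image(n);u,v=proj(n,[g])[0].astype(int);u=min(max(u,50),590);v=min(max(v,50),350);L.append(cv2.resize(i[v-50:v+50,u-50:u+50],(400,400),interpolation=cv2.INTER_CUBIC))
save("c1",np.hstack(L))
E
```

```text
[-0.3282  0.2514  0.4405  1.7861 -0.6199  0.0009  2.0731] [504.1977 -47.0134 637.9421] [[ 0.4226  0.8939  0.1496]
 [-0.0642 -0.1351  0.9888]
 [ 0.904  -0.4275  0.0003]]
```

View pics/c1.png

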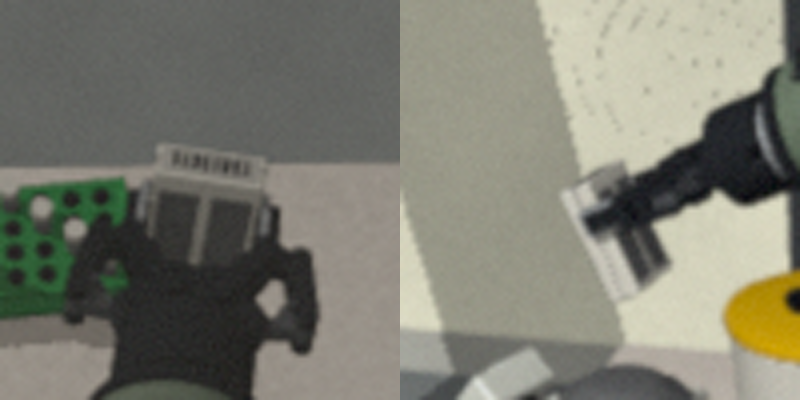

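The case is held with its barcode at the gripped end (visible in c1 at (212,160)), so it's the right end. q6 has reached its limit of 0, so the tool can't point horizontally outward. I'll fit a kinematic model from the readings and look for a feasible tilt plan.

```bash
cat > kin.py <<'E'
import numpy as np, itertools
from scipy.optimize import least_squares
from scipy.spatial.transform import Rotation as R
LIM=np.array([[-2.71,2.71],[-.32,2.16],[-1.57,1.52],[0,2.45],[-1.46,4.6],[0,2.02],[-2.83,2.83]])
def fk(q,p,sg):
    h,a,b,c=p;q=np.array(q)*sg
    A=R.from_euler('ZY',[q[0],q[1]]);B=A*R.from_euler('ZY',[q[2],q[3]]);C=B*R.from_euler('ZY',[q[4],q[5]]);D=C*R.from_euler('Z',q[6])
    return np.array([0,0,h])+A.apply([0,0,a])+B.apply([0,0,b])+C.apply([0,0,c]),D.as_matrix()
Q=[[-1.2067,.7071,-.0276,1.485,.022,.9509,-.0755],[.1369,.4504,-.2102,1.8667,.1275,.8337,1.3056],[-.3282,.2514,.4405,1.7861,-.6199,.0009,2.0731]]
P=[[226.94,528.25,404.23],[438.32,-34.06,450.09],[504.2,-47.01,637.94]]
T=[np.array([.9188,-.0004,.3947,-.3947,-.001,.9188,0,-1,-.0011]).reshape(3,3),np.array([.992,.004,.126,-.126,-.003,.992,.004,-1,-.003]).reshape(3,3),np.array([[.4226,.8939,.1496],[-.0642,-.1351,.9888],[.904,-.4275,.0003]])]
if __name__=="__main__":
    for s in itertools.product([1,-1],repeat=4):
        sg=np.array([s[0],1,s[1],1,s[2],1,s[3]])
        f=lambda p:np.concatenate([fk(q,p,sg)[0]-x for q,x in zip(Q,P)])
        r=least_squares(f,[350,400,400,120])
        off=[np.round(fk(q,r.x,sg)[1].T@t,2).tolist() for q,t in zip(Q,T)]
        e=np.abs(np.array(off[0])-np.array(off[1])).max()
        print(s,r.cost.round(1),r.x.round(1),e.round(2),off[0] if r.cost<50 else "")
E
python3 kin.py | sort -t')' -k2 -n | sort -k5 -n | awk '$5<3000'
```

```text
(-1, -1, -1, -1) 1472.6 [309.1 530.3 281.  147.4] 0.0 
(-1, -1, -1, 1) 1472.6 [309.1 530.3 281.  147.4] 1.85 
(-1, -1, 1, -1) 2779.2 [305.9 522.9 292.3 128.5] 0.18 
(-1, -1, 1, 1) 2779.2 [305.9 522.9 292.3 128.5] 1.93
```

>>> move_arm:
  moves:
    - [-1,[-0.004,0.001,-0.018],[0.017,0.112,0]]
    - [-1,[-0.004,0.001,-0.018],[0.017,0.112,0]]
    - [-1,[-0.004,0.001,-0.018],[0.017,0.112,0]]
    - [-1,[-0.004,0.001,-0.018],[0.017,0.112,0]]
    - [-1,[0,0,0],[0,0,0]]

```text
t: 23.95
position: [487.7, -42.0, 558.0]
tool_rot: [[0.786, 0.6, 0.148], [-0.116, -0.092, 0.989], [0.607, -0.795, -0.003]]
wrist_force: [0.5, 0.7, -1.9]
finger_gap: 61.0
```

```bash
cat > logq.py <<'E'
from rig import arm;import json,os
s=arm.sense();d=json.load(open("log.json")) if os.path.exists("log.json") else []
d.append([list(s["q"]),list(s["position"]),[list(r) for r in s["tool_rot"]]]);json.dump(d,open("log.json","w"))
print(s["q"].round(3),s["position"].round(1),s["tool_rot"].round(3).tolist(),s["finger_gap"].round(1) if hasattr(s["finger_gap"],"round") else s["finger_gap"])
E
python3 logq.py
```

```text
[-0.48   0.368  0.726  1.803 -0.549  0.446  1.977] [487.7 -42.  558. ] [[0.786, 0.6, 0.148], [-0.116, -0.092, 0.989], [0.607, -0.795, -0.003]] 61.04464655333564
```

>>> move_arm:
  moves:
    - [-1,[-0.004,0.001,-0.018],[0.017,0.112,0]]
    - [-1,[-0.004,0.001,-0.018],[0.017,0.112,0]]
    - [-1,[-0.004,0.001,-0.018],[0.017,0.112,0]]
    - [-1,[-0.004,0.001,-0.018],[0.017,0.112,0]]
    - [-1,[-0.004,0.001,-0.018],[0.017,0.112,0]]
    - [-1,[-0.004,0.001,-0.018],[0.017,0.112,0]]
    - [-1,[0,0,0],[0,0,0]]

```text
t: 24.53
position: [464.4, -36.6, 450.6]
tool_rot: [[0.989, -0.022, 0.148], [-0.148, 0.002, 0.989], [-0.022, -1.0, -0.001]]
wrist_force: [0.4, 0.6, -2.4]
finger_gap: 60.6
```

```bash
python3 logq.py
```

```text
[-0.392  0.582  0.717  1.789 -0.45   0.966  1.937] [464.4 -36.6 450.6] [[0.989, -0.022, 0.148], [-0.148, 0.002, 0.989], [-0.022, -1.0, -0.001]] 60.55561762229667
```

```bash
cat > kin2.py <<'E'
import numpy as np, json
from scipy.optimize import least_squares
from scipy.spatial.transform import Rotation as R
LIM=np.array([[-2.71,2.71],[-.32,2.16],[-1.57,1.52],[0,2.45],[-1.46,4.6],[0,2.02],[-2.83,2.83]])
sg=-np.array([1,-1,1,-1,1,-1,1.])
from kin import Q as Q0,P as P0,T as T0
D=json.load(open("log.json"))
Q=Q0+[d[0] for d in D];P=P0+[d[1] for d in D];T=[t for t in T0]+[np.array(d[2]) for d in D]
def fk(q,p,full=False):
    q=np.array(q)*sg
    A0=R.from_euler('Z',q[0]);A=A0*R.from_euler('Y',q[1]);B0=A*R.from_euler('Z',q[2]);B=B0*R.from_euler('Y',q[3]);C0=B*R.from_euler('Z',q[4]);C=C0*R.from_euler('Y',q[5]);Dm=C*R.from_euler('Z',q[6])
    sh=np.array([0,0,p[0]])+A0.apply([p[4],0,0]);el=sh+A.apply([p[5],0,p[1]]);wr=el+B.apply([p[6],0,p[2]]);tc=wr+C.apply([p[7],0,p[3]])
    return (tc,Dm.as_matrix()@M,el,wr) if full else (tc,Dm.as_matrix()@M)
M=np.eye(3)
M=np.round(np.mean([fk(q,np.zeros(8))[1].T@t for q,t in zip(Q,T)],0))
f=lambda p:np.concatenate([fk(q,p)[0]-x for q,x in zip(Q,P)]+[p*1e-3])
sol=least_squares(f,[350,400,400,120,0,0,0,0]);p=sol.x
def ik(pos,d,jaw,q0,n=30,seed=0):
    """best joint solution for tcp pos, tool dir d, jaw axis (sign free)"""
    best=None;rng=np.random.default_rng(seed)
    d=np.array(d,float);d/=np.linalg.norm(d);jaw=np.array(jaw,float);jaw-=d*(jaw@d);jaw/=np.linalg.norm(jaw)
    for k in range(n):
        s=np.clip(q0+rng.normal(0,.5 if k else 0,7),LIM[:,0]+.03,LIM[:,1]-.03)
        def g(q):
            t,m=fk(q,p);return np.r_[(t-pos)/100,(m[:,1]-d)*3,(m[:,2]-jaw)*3,(q-q0)*1e-3]
        r=least_squares(g,s,bounds=(LIM[:,0]+.02,LIM[:,1]-.02))
        t,m=fk(r.x,p);e=np.linalg.norm(t-pos),np.linalg.norm(m[:,1]-d)+np.linalg.norm(m[:,2]-jaw)
        c=e[0]+100*e[1]+np.abs(r.x-q0).max()
        if best is None or c<best[0]: best=(c,r.x,e)
    return best
if __name__=="__main__":
    print(p.round(1),"resid",np.abs(f(p)[:-8]).max().round(2),M.tolist())
E
python3 kin2.py
```

```text
[360.  489.9 291.3 146.   59.6 -53.5  50.8 -34.3] resid 38.44 [[-0.0, -0.0, -1.0], [-1.0, -0.0, 0.0], [0.0, 1.0, 0.0]]
```

```bash
python3 - <<'E'
import kin2 as k,numpy as np
from scipy.optimize import least_squares
from scipy.spatial.transform import Rotation as R
for q,t in zip(k.Q,k.T): print((k.fk(q,k.p)[1].T@t).round(3).tolist())
sg=k.sg
def fk(q,p):
    q=np.array(q)*sg
    A0=R.from_euler('Z',q[0]);A=A0*R.from_euler('Y',q[1]);B=A*R.from_euler('ZY',q[2:4]);C=B*R.from_euler('ZY',q[4:6])
    return np.array([0,0,p[0]])+A.apply(p[1:4])+B.apply(p[4:7])+C.apply(p[7:10])+A0.apply([p[10],0,0])
f=lambda p:np.concatenate([fk(q,p)-x for q,x in zip(k.Q,k.P)]+[p*1e-3])
r=least_squares(f,[350,0,0,400,0,0,400,0,0,120,0]);print(r.x.round(1),np.abs(f(r.x)[:15]).round(1))
E
```

```text
[[1.0, -0.0, -0.0], [0.0, 1.0, -0.0], [0.0, 0.0, 1.0]]
[[1.0, 0.0, -0.0], [0.0, 1.0, 0.0], [0.0, 0.0, 1.0]]
[[1.0, -0.0, 0.0], [0.0, 1.0, 0.0], [-0.0, -0.0, 1.0]]
[[1.0, 0.0, -0.0], [-0.0, 1.0, 0.0], [0.0, -0.0, 1.0]]
[[1.0, -0.0, -0.0], [-0.0, 1.0, 0.0], [0.0, -0.0, 1.0]]
[ 3.130e+02 -1.000e-01 -1.000e+01  5.209e+02  1.000e-01 -2.160e+01
  2.899e+02 -1.000e-01 -3.000e-01  1.357e+02  2.000e-01] [0. 0. 0. 0. 0. 0. 0. 0. 0. 0. 0. 0. 0. 0. 0.]
```

The model now fits exactly. Next I'll search for feasible grasp tilt α and placement depression β=α over headings.

```bash
cat > ikx.py <<'E'
import numpy as np
from scipy.optimize import least_squares
from scipy.spatial.transform import Rotation as R
import kin2 as k
sg,M,LIM=k.sg,k.M,k.LIM
p=np.array([313.,-.1,-10,520.9,.1,-21.6,289.9,-.1,-.3,135.7,.2])
def fk(q):
    q=np.array(q)*sg
    A=R.from_euler('ZY',q[:2]);B=A*R.from_euler('ZY',q[2:4]);C=B*R.from_euler('ZY',q[4:6])
    el=np.array([0,0,p[0]])+A.apply(p[1:4]);wr=el+B.apply(p[4:7])
    return wr+C.apply(p[7:10]),(C*R.from_euler('Z',q[6])).as_matrix()@M,el,wr
def ik(pos,d,jaw,q0,n=8,seed=0):
    rng=np.random.default_rng(seed);best=None
    for i in range(n):
        s=np.clip(q0+(rng.normal(0,.6,7) if i else 0),LIM[:,0]+.05,LIM[:,1]-.05)
        def g(q):
            t,m,_,_=fk(q);return np.r_[(t-pos)/50,(m[:,1]-d)*3,(m[:,2]-jaw)*3,(q-q0)*3e-4]
        r=least_squares(g,s,bounds=(LIM[:,0]+.04,LIM[:,1]-.04),max_nfev=60);t,m,el,wr=fk(r.x)
        e=np.linalg.norm(t-pos)+100*(np.linalg.norm(m[:,1]-d)+np.linalg.norm(m[:,2]-jaw))
        if best is None or e<best[0]: best=(e,r.x,wr)
        if e<2: break
    return best
pad=lambda x,y:np.array([555+.995*x-.1*y,-220+.1*x+.995*y,14.])
def final(c,th,b,g=18,gz=20,dist=158):
    h=np.array([np.cos(th),np.sin(th),0]);d=np.cos(b)*h-np.sin(b)*np.array([0,0,1])
    return c+np.array([0,0,46+g])-h*(gz-14)-dist*d,d
def grasp(c,th,b,g=18,gz=20,dist=158):
    h=np.array([np.cos(th),np.sin(th),0]);d=-np.sin(b)*h-np.cos(b)*np.array([0,0,1])
    return np.array([c[0],c[1],c[2]+gz])+g*h-dist*d,d
E
cat > srch.py <<'E'
from ikx import *
q0=np.array([-.392,.582,.717,1.789,-.45,.966,1.937])
for name,F,b in(("final",final,45),("final",final,35),("grasp",grasp,45),("grasp",grasp,35)):
  for xr,yr in((0,150),(0,-150)):
    out=[]
    for th in range(-180,180,45):
        t=np.radians(th);pos,d=F(pad(xr,yr),t,np.radians(b));best=(1e9,)
        for s in(1,-1):
            jaw=s*np.array([-np.sin(t),np.cos(t),0]);q00=q0.copy();q00[0]=-np.arctan2(pos[1],pos[0]);q00[2]=0;q00[4]=0;q00[6]=0
            r=ik(pos,d,jaw,q00,5)
            if r[0]<best[0]: best=r+(s,)
        out.append((th,round(best[0]),best[3]))
    print(name,b,(xr,yr),out)
E
time python3 srch.py
```

```text
final 45 (0, 150) [(-180, 0, -1), (-135, 0, 1), (-90, 0, 1), (-45, 0, -1), (0, 23, 1), (45, 0, 1), (90, 0, -1), (135, 0, 1)]
final 45 (0, -150) [(-180, 60, -1), (-135, 0, -1), (-90, 0, -1), (-45, 0, 1), (0, 0, -1), (45, 0, -1), (90, 6, 1), (135, 79, 1)]
final 35 (0, 150) [(-180, 16, -1), (-135, 0, -1), (-90, 0, 1), (-45, 0, -1), (0, 55, 1), (45, 0, 1), (90, 0, 1), (135, 0, -1)]
final 35 (0, -150) [(-180, 96, 1), (-135, 0, 1), (-90, 0, -1), (-45, 0, 1), (0, 0, -1), (45, 0, 1), (90, 37, -1), (135, 115, 1)]
grasp 45 (0, 150) [(-180, 30, -1), (-135, 0, -1), (-90, 0, -1), (-45, 0, 1), (0, 0, 1), (45, 0, -1), (90, 0, 1), (135, 0, 1)]
grasp 45 (0, -150) [(-180, 0, -1), (-135, 0, -1), (-90, 17, -1), (-45, 91, -1), (0, 72, 1), (45, 0, -1), (90, 0, 1), (135, 0, -1)]
grasp 35 (0, 150) [(-180, 0, -1), (-135, 0, -1), (-90, 0, -1), (-45, 0, 1), (0, 0, 1), (45, 0, -1), (90, 0, 1), (135, 0, -1)]
grasp 35 (0, -150) [(-180, 0, 1), (-135, 0, 1), (-90, 0, 1), (-45, 50, 1), (0, 32, -1), (45, 0, -1), (90, 0, 1), (135, 0, -1)]
real	0m33.761s
user	0m33.750s
sys	0m0.278s
```

At the left part of the pad, headings of ±90° are feasible for both grasp and placement at 45°. So the plan is to lay the case flat on the pad with its label end toward -y, regrasp it tilted, then roll it upright.

>>> move_arm:
  moves:
    - [-1,[0.0062,-0.0086,-0.0154],[-0.003,-0.022,-0.1094]]
    - [-1,[0.0062,-0.0086,-0.0154],[0,0,-0.1094]]
    - [-1,[0.0062,-0.0086,-0.0154],[0,0,-0.1094]]
    - [-1,[0.0062,-0.0086,-0.0154],[0,0,-0.1094]]
    - [-1,[0.0062,-0.0086,-0.0154],[0,0,-0.1094]]
    - [-1,[0.0062,-0.0086,-0.0154],[0,0,-0.1094]]
    - [-1,[0.0062,-0.0086,-0.0154],[0,0,-0.1094]]
    - [-1,[0.0062,-0.0086,-0.0154],[0,0,-0.1094]]
    - [-1,[0.0062,-0.0086,-0.0154],[0,0,-0.1094]]
    - [-1,[0.0062,-0.0086,-0.0154],[0,0,-0.1094]]
    - [-1,[0.0062,-0.0086,-0.0154],[0,0,-0.1094]]
    - [-1,[0.0062,-0.0086,-0.0154],[0,0,-0.1094]]
    - [-1,[0.0062,-0.0086,-0.0154],[0,0,-0.1094]]
    - [-1,[0,0,0],[0,0,0]]

```text
t: 25.7
position: [545.7, -149.8, 251.3]
tool_rot: [[-0.007, 0.004, 1.0], [-1.0, -0.011, -0.007], [0.011, -1.0, 0.004]]
wrist_force: [-0.5, -0.0, -2.9]
finger_gap: 60.5
```

```bash
python3 logq.py
```

```text
[-0.173  1.083  0.847  1.689 -1.029  0.87   1.121] [ 545.7 -149.8  251.3] [[-0.007, 0.004, 1.0], [-1.0, -0.011, -0.007], [0.011, -1.0, 0.004]] 60.532239605005856
```

>>> move_arm:
  moves:
    - [-1,[0,0,-0.02],[0,0,0]]
    - [-1,[0,0,-0.02],[0,0,0]]
    - [-1,[0,0,-0.01],[0,0,0]]
    - [-1,[0,0,-0.006],[0,0,0]]
    - [-1,[0,0,-0.002],[0,0,0]]
    - [-1,[0,0,0],[0,0,0]]

```text
t: 26.2
position: [545.3, -148.4, 195.4]
tool_rot: [[0.001, 0.003, 1.0], [-1.0, -0.008, 0.001], [0.008, -1.0, 0.003]]
wrist_force: [-0.2, -0.5, -2.2]
finger_gap: 60.7
```

>>> move_arm:
  moves:
    - [-1,[0,0,-0.002],[0,0,0]]
    - [-1,[0,0,-0.001],[0,0,0]]
    - [-1,[0,0,0],[0,0,0]]
    - [0.5,[0,0,0],[0,0,0]]
    - [1,[0,0,0],[0,0,0]]
    - [1,[0,0,0],[0,0,0]]
    - [1,[0,0,0],[0,0,0]]
    - [1,[0,0,0.03],[0,0,0]]
    - [1,[0,0,0.04],[0,0,0]]
    - [1,[0,0,0.04],[0,0,0]]
    - [1,[0,0,0],[0,0,0]]

```text
t: 27.12
position: [545.5, -149.3, 307.9]
tool_rot: [[-0.0, 0.008, 1.0], [-1.0, -0.01, -0.0], [0.01, -1.0, 0.008]]
wrist_force: [0.6, 0.3, 1.6]
finger_gap: 85.0
```

```bash
cat > track.py <<'E'
from ikx import *
from rig import arm
def track(q,key,N=12):
    """key: list of (pos,d,jaw); local tracking, report limit margins"""
    t,m,_,_=fk(q);cur=(t,m[:,1],m[:,2]);
    for pos,d,jaw in key:
        mx=0
        for s in np.linspace(0,1,N+1)[1:]:
            P=cur[0]+(np.array(pos)-cur[0])*s
            R0=np.c_[np.cross(cur[1],cur[2]),cur[1],cur[2]];R1=np.c_[np.cross(d,jaw),d,jaw]
            Rs=(R.from_matrix(R1@R0.T).as_rotvec()*s);Rt=R.from_rotvec(Rs).as_matrix()@R0
            def g(x):
                t,m,_,_=fk(x);return np.r_[(t-P)/50,(m-Rt).ravel()*3,(x-q)*3e-3]
            r=least_squares(g,np.clip(q,LIM[:,0]+.01,LIM[:,1]-.01),bounds=(LIM[:,0],LIM[:,1]));mx=max(mx,np.abs(r.x-q).max());q=r.x
        t,m,el,wr=fk(q);print("q",q.round(2),"err",np.linalg.norm(t-pos).round(1),np.abs(m-R1).max().round(3),"wr",wr.round(0),"maxstep",mx.round(2));cur=(np.array(pos),np.array(d),np.array(jaw))
    return q
E
python3 - <<'E'
from track import *
s=arm.sense();print(s["q"].round(2),s["position"],s["finger_gap"])
a=np.radians(40);dg=np.array([0,np.sin(a),-np.cos(a)]);df=np.array([0,-np.cos(a),-np.sin(a)])
gp=np.array([545,-148,34.]);tg=gp-158*dg
c=np.array([540,-75,14.]);tf=c+[0,0,64]+np.array([0,1,0])*6-158*df
jx=np.array([1,0,0]);dm=np.array([0,-.1,-1]);dm/=np.linalg.norm(dm)
print(tg,tf)
track(s["q"],[(tg-90*dg,dg,jx),(tg,dg,jx),(tg+[0,40,90],dg,jx),((tg+tf)/2+[0,0,100],dm,jx),(tf+[0,0,80],df,jx),(tf,df,jx)])
E
```

```text
[-0.2   1.01  0.91  1.65 -0.94  0.96  1.06] [ 545.46306494 -149.26080952  307.92768964] 85.01511649845334
[ 545.         -249.56044233  155.03502201] [540.          52.03502201 179.56044233]
q [ 0.36  1.2   0.57  1.25 -1.01  1.53  1.2 ] err 0.0 0.0 wr [ 545. -394.  328.] maxstep 0.06
q [ 0.28  1.27  0.53  1.39 -1.1   1.37  1.29] err 0.0 0.0 wr [ 545. -337.  259.] maxstep 0.01
q [ 0.2   1.11  0.56  1.48 -1.07  1.41  1.21] err 0.0 0.0 wr [ 545. -297.  349.] maxstep 0.01
q [-0.32  1.07  0.93  1.74 -1.01  0.84  1.04] err 0.0 0.0 wr [543. -85. 402.] maxstep 0.06
q [-0.84  1.46  1.43  1.72 -0.75  0.83  0.52] err 0.0 0.0 wr [540. 156. 347.] maxstep 0.05
q [-0.83  1.58  1.35  1.71 -0.84  0.77  0.48] err 0.0 0.0 wr [540. 156. 267.] maxstep 0.01
```

>>> move_arm:
  moves:
    - [1,[0,-0.0264,-0.014],[0.115,0,0]]
    - [1,[0,-0.0264,-0.014],[0.115,0,0]]
    - [1,[0,-0.0264,-0.014],[0.115,0,0]]
    - [1,[0,-0.0264,-0.014],[0.115,0,0]]
    - [1,[0,-0.0264,-0.014],[0.115,0,0]]
    - [1,[0,-0.0264,-0.014],[0.115,0,0]]
    - [1,[0,0,0],[0,0,0]]
    - [1,[0,0,0],[0,0,0]]

```text
t: 27.78
position: [543.9, -308.7, 216.3]
tool_rot: [[-0.003, 0.002, 1.0], [-0.775, 0.632, -0.004], [-0.632, -0.775, -0.0]]
wrist_force: [-0.1, 0.9, 0.3]
finger_gap: 85.5
```

```bash
python3 - <<'E'
from h import *
s=arm.sense();print(s["q"].round(2),s["position"],s["tool_rot"].round(3))
b=(470,620,-240,-60);o=np.hstack([grid(rect(n,arm.get_image(n),*b,42,2.2),*b,2.2) for n in("top","side")]);save("c2",o)
E
```

```text
[ 0.36  1.21  0.56  1.26 -1.01  1.5   1.21] [ 543.9365 -308.6882  216.3191] [[-0.003  0.002  1.   ]
 [-0.775  0.632 -0.004]
 [-0.632 -0.775 -0.   ]]
```

View pics/c2.png

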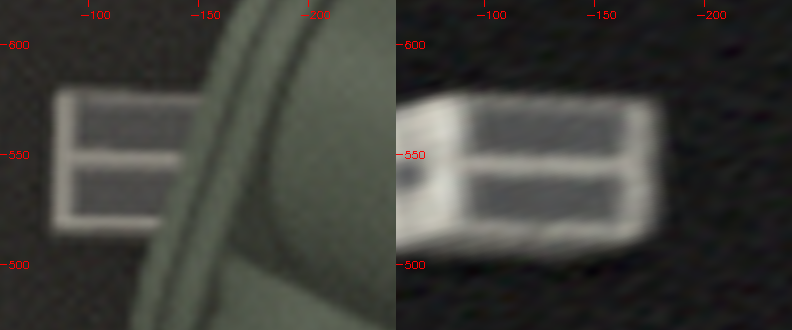

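c2 shows the case flat on the pad, centred at about (547,-131) with its spotted end at y=-85, so the label end is at -178. Approach and regrasp.

>>> move_arm:
  moves:
    - [1,[0.0005,0.015,-0.0145],[0,0,0]]
    - [1,[0.0005,0.015,-0.0145],[0,0,0]]
    - [1,[0,0.015,-0.0145],[0,0,0]]
    - [1,[0,0.015,-0.0145],[0,0,0]]
    - [1,[0,0,0],[0,0,0]]
    - [-1,[0,0,0],[0,0,0]]
    - [-1,[0,0,0],[0,0,0]]
    - [-1,[0,0,0],[0,0,0]]
    - [-1,[0,0,0],[0,0,0]]
    - [-1,[0,0,0],[0,0,0]]
    - [-1,[0,0,0],[0,0,0]]

```text
t: 28.8
position: [546.3, -247.1, 160.9]
tool_rot: [[0.001, 0.003, 1.0], [-0.776, 0.631, -0.001], [-0.631, -0.776, 0.003]]
wrist_force: [-0.6, 0.9, 6.0]
finger_gap: 60.5
```

>>> move_arm:
  moves:
    - [-1,[0,0,0.02],[0,0,0]]
    - [-1,[0,0,0.035],[0,0,0]]
    - [-1,[0,0,0.035],[0,0,0]]
    - [-1,[-0.0004,0.0218,0.012],[-0.1122,0,0]]
    - [-1,[-0.0004,0.0218,0.012],[-0.1122,0,0]]
    - [-1,[-0.0004,0.0218,0.012],[-0.1122,0,0]]
    - [-1,[-0.0004,0.0218,0.012],[-0.1122,0,0]]
    - [-1,[-0.0004,0.0218,0.01],[-0.1122,0,0]]
    - [-1,[-0.0004,0.0218,0.01],[-0.1122,0,0]]
    - [-1,[-0.0004,0.0218,0],[-0.1122,0,0]]
    - [-1,[-0.0004,0.0218,0],[-0.1122,0,0]]
    - [-1,[-0.0004,0.0218,0],[-0.1122,0,0]]
    - [-1,[-0.0004,0.0218,0],[-0.1122,0,0]]
    - [-1,[-0.0004,0.0218,0],[-0.1122,0,0]]
    - [-1,[-0.0004,0.0218,0],[-0.1122,0,0]]
    - [-1,[-0.0004,0.0218,0],[-0.1122,0,0]]
    - [-1,[-0.0004,0.0218,0],[-0.1122,0,0]]
    - [-1,[0,0,0],[0,0,0]]

```text
t: 30.3
position: [540.9, 63.3, 316.4]
tool_rot: [[0.006, 0.006, 1.0], [-0.625, -0.781, 0.008], [0.781, -0.625, -0.001]]
wrist_force: [0.7, 0.6, -4.4]
finger_gap: 60.4
```

```bash
python3 logq.py
```

```text
[-0.86   1.367  1.456  1.682 -0.596  0.874  0.463] [540.9  63.3 316.4] [[0.006, 0.006, 1.0], [-0.625, -0.781, 0.008], [0.781, -0.625, -0.001]] 60.42259086529715
```

>>> move_arm:
  moves:
    - [-1,[0,0,-0.03],[0,0,0]]
    - [-1,[0,0,-0.03],[0,0,0]]
    - [-1,[0,0,-0.03],[0,0,0]]
    - [-1,[0,0,-0.025],[0,0,0]]
    - [-1,[0,0,-0.015],[0,0,0]]
    - [-1,[0,0,0],[0,0,0]]
    - [-1,[0,0,0],[0,0,0]]

```text
t: 30.88
position: [540.7, 58.3, 188.7]
tool_rot: [[-0.0, 0.002, 1.0], [-0.631, -0.776, 0.001], [0.776, -0.631, 0.001]]
wrist_force: [0.9, 0.0, -1.1]
finger_gap: 60.4
```

```bash
cat > cs.py <<'E'
from h import *
import sys
s=arm.sense();print(s["position"].round(1),s["wrist_force"].round(1))
i=arm.get_image("side");u,v=proj("side",[[540,-70,60]])[0].astype(int)
save(sys.argv[1],cv2.resize(i[v-35:v+35,u-40:u+40],None,fx=7,fy=7,interpolation=cv2.INTER_CUBIC))
E
python3 cs.py c3
```

```text
[540.7  58.3 188.7] [ 0.9  0.  -1.1]
```

View pics/c3.png

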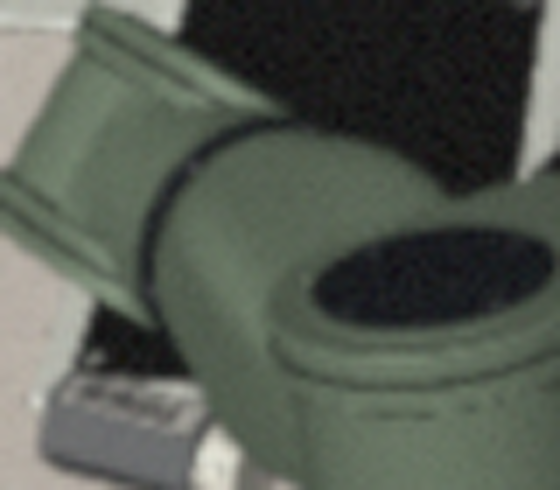

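The arm hides the case in c3, so I'll lower by force.

>>> move_arm:
  moves:
    - [-1,[0,0,-0.005],[0,0,0]]
    - [-1,[0,0,-0.003],[0,0,0]]
    - [-1,[0,0,-0.002],[0,0,0]]
    - [-1,[0,0,0],[0,0,0]]

```text
t: 31.27
position: [540.5, 58.6, 177.5]
tool_rot: [[0.0, 0.002, 1.0], [-0.632, -0.775, 0.002], [0.775, -0.632, 0.001]]
wrist_force: [0.1, -0.2, -2.2]
finger_gap: 60.5
```

>>> move_arm:
  moves:
    - [-1,[0,0,-0.002],[0,0,0]]
    - [-1,[0,0,0],[0,0,0]]

```text
t: 31.43
position: [540.5, 58.4, 176.9]
tool_rot: [[-0.0, 0.002, 1.0], [-0.63, -0.777, 0.002], [0.777, -0.63, 0.002]]
wrist_force: [-3.2, 6.6, 15.3]
finger_gap: 60.3
```

Contact is felt at 15 N and the case is upright to within 0.01 rad. Release and retreat along the tool axis.

>>> move_arm:
  moves:
    - [-1,[0,0,0.001],[0,0,0]]
    - [-0.2,[0,0,0],[0,0,0]]
    - [0.5,[0,0,0],[0,0,0]]
    - [1,[0,0,0],[0,0,0]]
    - [1,[0,0,0],[0,0,0]]
    - [1,[0,0,0],[0,0,0]]
    - [1,[0,0.008,0.0065],[0,0,0]]
    - [1,[0,0.015,0.0122],[0,0,0]]
    - [1,[0,0.023,0.019],[0,0,0]]
    - [1,[0,0.023,0.019],[0,0,0]]
    - [1,[0,0.01,0.03],[0.1,0,0]]
    - [1,[0,0,0.03],[0.115,0,0]]
    - [1,[0,0,0.03],[0.115,0,0]]
    - [1,[0,0,0.03],[0.115,0,0]]
    - [1,[0,0,0.02],[0.115,0,0]]
    - [1,[0,0,0.0],[0.115,0,0]]
    - [1,[0,0,0.0],[0.115,0,0]]
    - [1,[0,0,0.0],[0.1,0,0]]
    - [1,[0,0,0],[0,0,0]]

```text
t: 33.02
position: [540.3, 136.5, 374.8]
tool_rot: [[-0.002, 0.003, 1.0], [-1.0, 0.009, -0.002], [-0.009, -1.0, 0.003]]
wrist_force: [-0.1, -1.4, 0.1]
finger_gap: 85.5
```

```bash
python3 logq.py; python3 - <<'E'
from h import *
b=(380,680,-200,310);np.savez("last.npz",top=arm.get_image("top"),side=arm.get_image("side"))
d=np.load("last.npz");save("l3",np.vstack([grid(rect(n,d[n],*b,46,.98),*b,.98) for n in("top","side")]))
E
```

```text
[-0.772  0.971  1.112  1.611 -0.943  1.175  0.565] [540.3 136.5 374.8] [[-0.002, 0.003, 1.0], [-1.0, 0.009, -0.002], [-0.009, -1.0, 0.003]] 85.53086317153056
```

View pics/l3.png

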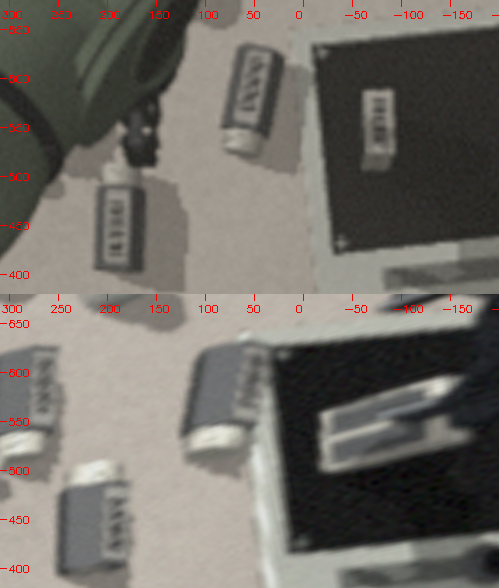

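l3 shows the case upright on the pad at about (541,-75) with its barcode up. A, B and C all have labels up: B at about (590,52), C at about (447,190), A at about (585,264). Pick B first.

>>> move_arm:
  moves:
    - [1,[0.003,-0.0053,-0.0047],[0,0,-0.1107]]
    - [1,[0.003,-0.0053,-0.0047],[0,0,-0.1107]]
    - [1,[0.003,-0.0053,-0.0047],[0,0,-0.1107]]
    - [1,[0.003,-0.0053,-0.0047],[0,0,-0.1107]]
    - [1,[0.003,-0.0053,-0.0047],[0,0,-0.1107]]
    - [1,[0.003,-0.0053,-0.0047],[0,0,-0.1107]]
    - [1,[0.003,-0.0053,-0.0047],[0,0,-0.1107]]
    - [1,[0.003,-0.0053,-0.0047],[0,0,-0.1107]]
    - [1,[0.003,-0.0053,-0.0047],[0,0,-0.1107]]
    - [1,[0.003,-0.0053,-0.0047],[0,0,-0.1107]]
    - [1,[0.003,-0.0053,-0.0047],[0,0,-0.1107]]
    - [1,[0.003,-0.0053,-0.0047],[0,0,-0.1107]]
    - [1,[0.003,-0.0053,-0.0047],[0,0,-0.1107]]
    - [1,[0.003,-0.0053,-0.0047],[0,0,-0.1107]]
    - [1,[0.003,-0.0053,-0.0047],[0,0,-0.1107]]
    - [1,[0.003,-0.0053,-0.0047],[0,0,-0.1107]]
    - [1,[0,0,0],[0,0,0]]
    - [1,[0,0,0],[0,0,0]]

```text
t: 34.62
position: [588.4, 53.3, 297.6]
tool_rot: [[-0.981, 0.0, -0.194], [0.194, -0.005, -0.981], [-0.001, -1.0, 0.005]]
wrist_force: [-1.2, -0.4, 0.0]
finger_gap: 85.5
```

```bash
python3 logq.py
```

```text
[-0.62   1.259  1.351  1.564 -1.247  1.359 -0.891] [588.4  53.3 297.6] [[-0.981, 0.0, -0.194], [0.194, -0.005, -0.981], [-0.001, -1.0, 0.005]] 85.51725132182557
```

```bash
python3 - <<'E'
from track import *
s=arm.sense();dn=np.array([0,0,-1.])
j=lambda deg:np.array([np.cos(np.radians(deg)),np.sin(np.radians(deg)),0])
q=track(s["q"],[([588,52,180],dn,j(-101)),([588,52,300],dn,j(-101)),([549,-160,330],dn,j(-95)),([549,-160,193],dn,j(-95)),([549,-160,330],dn,j(-95)),([447,190,300],dn,j(-91)),([447,190,180],dn,j(-91)),([447,190,300],dn,j(-91)),([557,-240,330],dn,j(-95)),([557,-240,193],dn,j(-95)),([557,-240,330],dn,j(-95)),([585,264,300],dn,j(-93)),([585,264,180],dn,j(-93))])
E
```

```text
q [-0.6   1.42  1.24  1.61 -1.43  1.24 -0.8 ] err 0.0 0.0 wr [588.  52. 316.] maxstep 0.02
q [-0.62  1.25  1.35  1.56 -1.25  1.36 -0.89] err 0.0 0.0 wr [588.  52. 436.] maxstep 0.02
q [-0.26  1.17  1.32  1.61 -1.17  1.33 -0.41] err 0.0 0.0 wr [ 549. -160.  466.] maxstep 0.05
q [-0.24  1.36  1.19  1.68 -1.39  1.18 -0.29] err 0.0 0.0 wr [ 549. -160.  329.] maxstep 0.02
q [-0.26  1.17  1.32  1.61 -1.17  1.33 -0.41] err 0.0 0.0 wr [ 549. -160.  466.] maxstep 0.02
q [-1.01  1.2   1.38  1.94 -1.28  1.27 -0.74] err 0.0 0.0 wr [447. 190. 436.] maxstep 0.06
q [-0.89  1.21  0.89  1.99 -1.46  0.82 -0.66] err 0.0 0.0 wr [447. 190. 316.] maxstep 0.1
q [-0.96  1.02  1.07  1.94 -1.15  0.96 -0.89] err 0.0 0.0 wr [447. 190. 436.] maxstep 0.03
q [-0.05  1.07  1.04  1.47 -0.97  1.17 -0.51] err 0.0 0.0 wr [ 557. -240.  466.] maxstep 0.09
q [-0.02  1.25  0.91  1.55 -1.15  0.96 -0.38] err 0.0 0.0 wr [ 557. -240.  329.] maxstep 0.02
q [-0.05  1.07  1.04  1.47 -0.97  1.17 -0.51] err 0.0 0.0 wr [ 557. -240.  466.] maxstep 0.02
q [-0.86  1.18  1.1   1.35 -1.06  1.24 -1.32] err 0.0 0.0 wr [585. 264. 436.] maxstep 0.1
q [-0.85  1.34  1.01  1.4  -1.2   1.08 -1.23] err 0.0 0.0 wr [585. 264. 316.] maxstep 0.01
```

>>> move_arm:
  moves:
    - [1,[0,-0.001,-0.03],[0,0,0]]
    - [1,[0,0,-0.03],[0,0,0]]
    - [1,[0,0,-0.03],[0,0,0]]
    - [1,[0,0,-0.018],[0,0,0]]
    - [1,[0,0,-0.01],[0,0,0]]
    - [1,[0,0,0],[0,0,0]]
    - [-1,[0,0,0],[0,0,0]]
    - [-1,[0,0,0],[0,0,0]]
    - [-1,[0,0,0],[0,0,0]]
    - [-1,[0,0,0],[0,0,0]]
    - [-1,[0,0,0],[0,0,0]]
    - [-1,[0,0,0],[0,0,0]]

```text
t: 35.62
position: [588.7, 51.9, 182.0]
tool_rot: [[-0.98, 0.004, -0.198], [0.198, -0.002, -0.98], [-0.004, -1.0, 0.001]]
wrist_force: [-4.1, 2.9, 16.5]
finger_gap: 50.3
```

>>> move_arm:
  moves:
    - [-1,[0,0,0.015],[0,0,0]]
    - [-1,[0,0,0.03],[0,0,0]]
    - [-1,[0,0,0.035],[0,0,0]]
    - [-1,[0,0,0.035],[0,0,0]]
    - [-1,[0,0,0.035],[0,0,0]]
    - [-1,[-0.0044,-0.0235,0],[0,0,0.0115]]
    - [-1,[-0.0044,-0.0235,0],[0,0,0.0115]]
    - [-1,[-0.0044,-0.0235,0],[0,0,0.0115]]
    - [-1,[-0.0044,-0.0235,0],[0,0,0.0115]]
    - [-1,[-0.0044,-0.0235,0],[0,0,0.0115]]
    - [-1,[-0.0044,-0.0235,0],[0,0,0.0115]]
    - [-1,[-0.0044,-0.0235,0],[0,0,0.0115]]
    - [-1,[-0.0044,-0.0235,0],[0,0,0.0115]]
    - [-1,[-0.0044,-0.0235,0],[0,0,0.0115]]
    - [-1,[0,0,0],[0,0,0]]
    - [-1,[0,0,0],[0,0,0]]

```text
t: 36.95
position: [548.3, -160.9, 331.4]
tool_rot: [[-0.995, 0.003, -0.099], [0.099, -0.002, -0.995], [-0.004, -1.0, 0.002]]
wrist_force: [0.6, 0.2, -0.7]
finger_gap: 50.6
```

>>> move_arm:
  moves:
    - [-1,[0,0,-0.035],[0,0,0]]
    - [-1,[0,0,-0.035],[0,0,0]]
    - [-1,[0,0,-0.03],[0,0,0]]
    - [-1,[0,0,-0.02],[0,0,0]]
    - [-1,[0,0,-0.01],[0,0,0]]
    - [-1,[0,0,-0.002],[0,0,0]]
    - [-1,[0,0,0],[0,0,0]]

```text
t: 37.53
position: [549.1, -159.5, 198.9]
tool_rot: [[-0.995, 0.003, -0.096], [0.096, -0.002, -0.995], [-0.003, -1.0, 0.002]]
wrist_force: [-0.4, 0.2, -0.8]
finger_gap: 50.2
```

>>> move_arm:
  moves:
    - [-1,[0,0,-0.0025],[0,0,0]]
    - [-1,[0,0,0],[0,0,0]]
    - [-1,[0,0,0],[0,0,0]]

```text
t: 37.78
position: [549.1, -159.8, 196.5]
tool_rot: [[-0.995, 0.003, -0.096], [0.096, -0.002, -0.995], [-0.004, -1.0, 0.002]]
wrist_force: [0.3, 0.0, 0.1]
finger_gap: 50.4
```

>>> move_arm:
  moves:
    - [-1,[0,0,-0.001],[0,0,0]]
    - [-1,[0,0,0],[0,0,0]]
    - [0.3,[0,0,0],[0,0,0]]
    - [0.65,[0,0,0],[0,0,0]]
    - [0.65,[0,0,0],[0,0,0]]
    - [0.65,[0,0,0],[0,0,0]]
    - [0.65,[0,0,0.015],[0,0,0]]
    - [0.65,[0,0,0.03],[0,0,0]]
    - [0.65,[0,0,0.03],[0,0,0]]
    - [0.65,[0,0,0.03],[0,0,0]]
    - [1,[0,0,0.03],[0,0,0]]
    - [1,[-0.01,0.03,0],[0,0,0]]
    - [1,[-0.01,0.035,0],[0,0,0]]
    - [1,[-0.01,0.035,0],[0,0,0]]
    - [1,[-0.01,0.035,0],[0,0,0]]
    - [1,[-0.01,0.035,0],[0,0,0]]
    - [1,[-0.01,0.035,0],[0,0,0]]
    - [1,[-0.01,0.035,0],[0,0,0]]
    - [1,[-0.01,0.035,0],[0,0,0.0]]
    - [1,[-0.01,0.035,0],[0,0,0.0]]

```text
t: 39.45
position: [458.1, 151.8, 329.7]
tool_rot: [[-0.995, 0.003, -0.097], [0.097, -0.002, -0.995], [-0.003, -1.0, 0.002]]
wrist_force: [0.6, 0.4, -0.2]
finger_gap: 85.4
```

```bash
python3 logq.py; python3 - <<'E'
from seg import *
i=arm.get_image("side");seg(i);np.savez("last.npz",top=arm.get_image("top"),side=i)
# label bars on top of B (now on pad top z=60) and C,A
for nm,x,y,z in(("B",549,-160,60),("C",447,190,46),("A",585,264,46)):
    g=rect("side",i,x-30,x+30,y-20,y+20,z,1.).max(2);print(nm,g.mean(0)[::4].round().astype(int))
E
```

```text
[-0.942  1.123  1.372  1.927 -1.201  1.245 -0.789] [458.1 151.8 329.7] [[-0.995, 0.003, -0.097], [0.097, -0.002, -0.995], [-0.003, -1.0, 0.002]] 85.41735795249741
area 3977.0 x 547 y 1 box x 419..636 y -10..26 [216.   35.5] 90.0
area 1291.75 x 578 y 298 box x 533..622 y 282..308 [25.3296 89.3507] 3.3913395404815674
area 2044.25 x 427 y 215 box x 395..485 y 164..236 [89.5 70.5] 90.0
B [50 46 43 40 39 39 38 38 37 38]
C [112 122 130 122 109 103 117 133 145 165]
A [111 118 131 124 109 105 116 130 139 150]
```

```bash
python3 - <<'E'
from h import *
i=np.load("last.npz")["top"]
g=rect("top",i,500,600,-200,-120,60,1.).max(2)
print(g[::6,::4])
E
```

```text
[[ 48  48  49  49  43  49  45  49  47  49  47  50  46  46  51  44  44  46
   45  47]
 [ 47  49  49  47  50  53  63  68  69  69  68  68  67  65  60  49  45  46
   48  45]
 [ 45  48  48  48  68  83  85  89 102 125 129 122 118 111  92  66  54  46
   45  44]
 [ 46  51  44  46  75  85  82  87 111 118 116 116 117 132 106  64  54  49
   47  46]
 [ 45  48  50  50  72  87  85  91 112 111 101 101 103 125 100  60  57  51
   42  46]
 [ 48  45  48  53  76  85  84  95 113  97  86  86  89 115  89  57  55  46
   43  44]
 [ 45  46  48  59  76  84  83  99 119 113 107 113 122 124  84  56  53  47
   42  40]
 [ 47  47  45  58  80  86  85 101 128 106  72  73 104 118  82  58  55  43
   43  43]
 [ 45  44  48  64  79  76  70 103 126 112 119 123 132 115  76  56  52  42
   45  44]
 [ 44  41  46  52  60  59  71 112 122 100  89  90 105 100  70  56  50  43
   40  43]
 [ 43  42  43  54  56  54  69 115 127  99 104 111 128 101  64  53  50  41
   46  39]
 [ 47  42  41  55  58  55  76 119 126 101  95 106 127  99  62  55  48  45
   40  41]
 [ 43  43  47  55  57  55  82 119 118  99  87 103 127  94  60  52  43  43
   41  44]
 [ 41  44  44  57  56  62  99 132 144 141 140 141 133  84  59  51  46  39
   38  39]
 [ 46  46  46  52  53  65  92 112 115 122 125 133 120  75  57  51  46  40
   41  41]
 [ 43  45  50  57  57  66  86  89  95  94  81  79  73  60  57  53  43  44
   42  42]
 [ 42  42  42  57  88 101 120 153 163 155 142 128 108  81  59  46  44  37
   40  40]]
```

B lies label-up on the pad near (549,-160), with the bars seen numerically. Now C.

>>> move_arm:
  moves:
    - [1,[-0.004,0.0195,0],[0,0,0.05]]
    - [1,[-0.004,0.0195,0],[0,0,0.05]]
    - [1,[0,0,-0.035],[0,0,0]]
    - [1,[0,0,-0.035],[0,0,0]]
    - [1,[0,0,-0.035],[0,0,0]]
    - [1,[0,0,-0.028],[0,0,0]]
    - [1,[0,0,-0.013],[0,0,0]]
    - [1,[0,0,0],[0,0,0]]
    - [1,[0,0,0],[0,0,0]]

```text
t: 40.3
position: [451.4, 188.6, 186.6]
tool_rot: [[-1.0, 0.003, 0.002], [-0.002, -0.0, -1.0], [-0.003, -1.0, 0.0]]
wrist_force: [0.9, -0.5, 0.5]
finger_gap: 85.6
```

>>> move_arm:
  moves:
    - [1,[-0.001,0.002,-0.004],[0,0,0]]
    - [1,[0,0,0],[0,0,0]]
    - [-1,[0,0,0],[0,0,0]]
    - [-1,[0,0,0],[0,0,0]]
    - [-1,[0,0,0],[0,0,0]]
    - [-1,[0,0,0],[0,0,0]]
    - [-1,[0,0,0],[0,0,0]]
    - [-1,[0,0,0],[0,0,0]]

```text
t: 40.97
position: [450.1, 190.9, 182.8]
tool_rot: [[-1.0, 0.004, 0.003], [-0.003, -0.001, -1.0], [-0.004, -1.0, 0.001]]
wrist_force: [-3.6, -0.4, 18.7]
finger_gap: 50.7
```

>>> move_arm:
  moves:
    - [-1,[0,0,0.02],[0,0,0]]
    - [-1,[0,0,0.04],[0,0,0]]
    - [-1,[0,0,0.04],[0,0,0]]
    - [-1,[0.0065,-0.02535,0.015],[0,0,-0.006]]
    - [-1,[0.0065,-0.02535,0.015],[0,0,-0.006]]
    - [-1,[0.0065,-0.02535,0.01],[0,0,-0.006]]
    - [-1,[0.0065,-0.02535,0.01],[0,0,-0.006]]
    - [-1,[0.0065,-0.02535,0],[0,0,-0.006]]
    - [-1,[0.0065,-0.02535,0],[0,0,-0.006]]
    - [-1,[0.0065,-0.02535,0],[0,0,-0.006]]
    - [-1,[0.0065,-0.02535,0],[0,0,-0.006]]
    - [-1,[0.0065,-0.02535,0],[0,0,-0.006]]
    - [-1,[0.0065,-0.02535,0],[0,0,-0.006]]
    - [-1,[0.0065,-0.02535,0],[0,0,-0.006]]
    - [-1,[0.0065,-0.02535,0],[0,0,-0.006]]
    - [-1,[0.0065,-0.02535,0],[0,0,-0.006]]
    - [-1,[0.0065,-0.02535,0],[0,0,-0.006]]
    - [-1,[0.0065,-0.02535,0],[0,0,-0.006]]
    - [-1,[0.0065,-0.02535,0],[0,0,-0.006]]
    - [-1,[0.0065,-0.02535,0],[0,0,-0.006]]

```text
t: 42.63
position: [560.4, -241.2, 331.9]
tool_rot: [[-0.995, 0.001, -0.099], [0.099, -0.002, -0.995], [-0.001, -1.0, 0.002]]
wrist_force: [0.7, -0.2, -0.5]
finger_gap: 50.7
```

>>> move_arm:
  moves:
    - [-1,[0,0,0],[0,0,0]]
    - [-1,[0,0,-0.035],[0,0,0]]
    - [-1,[0,0,-0.035],[0,0,0]]
    - [-1,[0,0,-0.025],[0,0,0]]
    - [-1,[0,0,-0.02],[0,0,0]]
    - [-1,[0,0,0],[0,0,0]]
    - [-1,[0,0,0],[0,0,0]]

```text
t: 43.22
position: [560.3, -240.0, 217.0]
tool_rot: [[-0.995, 0.001, -0.099], [0.099, -0.002, -0.995], [-0.001, -1.0, 0.002]]
wrist_force: [0.2, -0.0, -0.2]
finger_gap: 50.6
```

>>> move_arm:
  moves:
    - [-1,[0,0,-0.015],[0,0,0]]
    - [-1,[0,0,-0.004],[0,0,0]]
    - [-1,[0,0,-0.0015],[0,0,0]]
    - [-1,[0,0,0],[0,0,0]]
    - [0.3,[0,0,0],[0,0,0]]
    - [0.65,[0,0,0],[0,0,0]]
    - [0.65,[0,0,0],[0,0,0]]
    - [0.65,[0,0,0],[0,0,0]]
    - [0.65,[0,0,0.015],[0,0,0]]
    - [0.65,[0,0,0.03],[0,0,0]]
    - [0.65,[0,0,0.03],[0,0,0]]
    - [0.65,[0,0,0.03],[0,0,0]]
    - [1,[0,0.02,0.03],[0,0,0]]
    - [1,[0.001,0.035,0],[0,0,0]]
    - [1,[0.001,0.035,0],[0,0,0]]
    - [1,[0.001,0.035,0],[0,0,0]]
    - [1,[0.001,0.035,0],[0,0,0]]
    - [1,[0.001,0.035,0],[0,0,0]]
    - [1,[0.001,0.035,0],[0,0,0]]
    - [1,[0.001,0.035,0],[0,0,0]]

```text
t: 44.88
position: [567.2, 26.7, 332.6]
tool_rot: [[-0.995, 0.003, -0.099], [0.099, -0.002, -0.995], [-0.003, -1.0, 0.001]]
wrist_force: [1.0, 0.1, 1.0]
finger_gap: 85.4
```

>>> move_arm:
  moves:
    - [1,[0.002,0.035,0],[0,0,0.005]]
    - [1,[0.002,0.035,0],[0,0,0.005]]
    - [1,[0.002,0.035,0],[0,0,0.005]]
    - [1,[0.002,0.035,0],[0,0,0.005]]
    - [1,[0.002,0.035,0],[0,0,0.005]]
    - [1,[0.002,0.02,0],[0,0,0.005]]
    - [1,[0,0,0],[0,0,0]]

```text
t: 45.47
position: [579.0, 224.5, 331.9]
tool_rot: [[-0.998, 0.002, -0.063], [0.063, -0.001, -0.998], [-0.003, -1.0, 0.001]]
wrist_force: [-1.4, 0.3, 0.2]
finger_gap: 85.4
```

```bash
python3 logq.py; python3 - <<'E'
from h import *
d={n:arm.get_image(n) for n in("top","side")};np.savez("last.npz",**d)
b=(400,680,-380,330);s=.82
save("l4",np.vstack([grid(rect(n,d[n],*b,z,s*1.12),*b,s*1.12) for n,z in(("top",60),("side",46))]))
E
```

```text
[-0.834  1.119  1.127  1.411 -1.026  1.251 -1.25 ] [579.  224.5 331.9] [[-0.998, 0.002, -0.063], [0.063, -0.001, -0.998], [-0.003, -1.0, 0.001]] 85.39722600121107
```

View pics/l4.png

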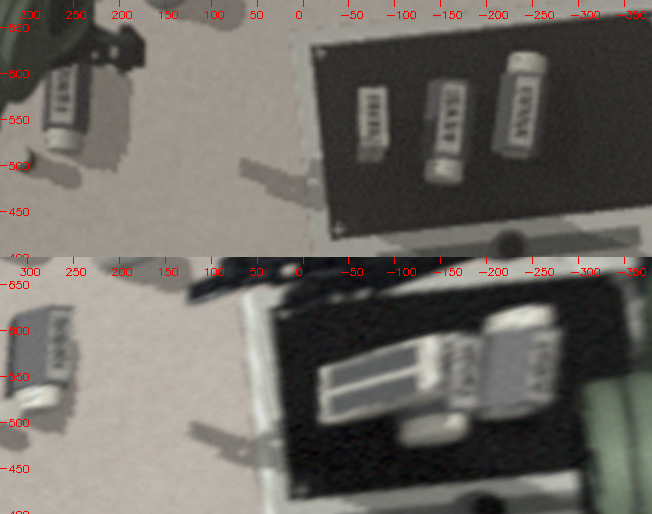

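l4 shows the case, B and C label-up on the pad, and A still at about (583,263) label-up. Pick A.

>>> move_arm:
  moves:
    - [1,[0.0015,0.0195,0],[0,0,0]]
    - [1,[0.0015,0.0195,0],[0,0,0]]
    - [1,[0,0,-0.035],[0,0,0]]
    - [1,[0,0,-0.035],[0,0,0]]
    - [1,[0,0,-0.035],[0,0,0]]
    - [1,[0,0,-0.03],[0,0,0]]
    - [1,[0,0,-0.014],[0,0,0]]
    - [1,[0,0,0],[0,0,0]]
    - [1,[0,0,0],[0,0,0]]
    - [-1,[0,0,0],[0,0,0]]
    - [-1,[0,0,0],[0,0,0]]
    - [-1,[0,0,0],[0,0,0]]
    - [-1,[0,0,0],[0,0,0]]
    - [-1,[0,0,0],[0,0,0]]
    - [-1,[0,0,0],[0,0,0]]

```text
t: 46.82
position: [582.8, 259.3, 184.4]
tool_rot: [[-0.998, 0.004, -0.068], [0.068, -0.001, -0.998], [-0.004, -1.0, 0.0]]
wrist_force: [-4.1, 1.6, 18.9]
finger_gap: 50.9
```

>>> move_arm:
  moves:
    - [-1,[0,0,0.02],[0,0,0]]
    - [-1,[0,0,0.04],[0,0,0]]
    - [-1,[0,0,0.04],[0,0,0]]
    - [-1,[-0.0008,-0.026,0.02],[0,0,-0.002]]
    - [-1,[-0.0008,-0.026,0.02],[0,0,-0.002]]
    - [-1,[-0.0008,-0.026,0.008],[0,0,-0.002]]
    - [-1,[-0.0008,-0.026,0],[0,0,-0.002]]
    - [-1,[-0.0008,-0.026,0],[0,0,-0.002]]
    - [-1,[-0.0008,-0.026,0],[0,0,-0.002]]
    - [-1,[-0.0008,-0.026,0],[0,0,-0.002]]
    - [-1,[-0.0008,-0.026,0],[0,0,-0.002]]
    - [-1,[-0.0008,-0.026,0],[0,0,-0.002]]
    - [-1,[-0.0008,-0.026,0],[0,0,-0.002]]
    - [-1,[-0.0008,-0.026,0],[0,0,-0.002]]
    - [-1,[-0.0008,-0.026,0],[0,0,-0.002]]
    - [-1,[-0.0008,-0.026,0],[0,0,-0.002]]
    - [-1,[-0.0008,-0.026,0],[0,0,-0.002]]
    - [-1,[-0.0008,-0.026,0],[0,0,-0.002]]
    - [-1,[-0.0008,-0.026,0],[0,0,-0.002]]
    - [-1,[-0.0008,-0.026,0],[0,0,0]]

```text
t: 48.48
position: [568.6, -184.3, 331.0]
tool_rot: [[-0.995, 0.003, -0.101], [0.101, -0.002, -0.995], [-0.003, -1.0, 0.002]]
wrist_force: [0.1, 1.0, -0.9]
finger_gap: 50.1
```

>>> move_arm:
  moves:
    - [-1,[-0.001,-0.0275,0],[0,0,0]]
    - [-1,[-0.001,-0.0275,0],[0,0,0]]
    - [-1,[-0.001,-0.0275,0],[0,0,0]]
    - [-1,[-0.001,-0.0275,0],[0,0,0]]
    - [-1,[0,-0.0275,0],[0,0,0]]
    - [-1,[0,0,0],[0,0,0]]
    - [-1,[0,0,-0.035],[0,0,0]]
    - [-1,[0,0,-0.035],[0,0,0]]
    - [-1,[0,0,-0.025],[0,0,0]]
    - [-1,[0,0,-0.015],[0,0,0]]
    - [-1,[0,0,0],[0,0,0]]
    - [-1,[0,0,0],[0,0,0]]

```text
t: 49.48
position: [565.0, -320.6, 221.3]
tool_rot: [[-0.995, 0.002, -0.1], [0.1, -0.003, -0.995], [-0.003, -1.0, 0.002]]
wrist_force: [-0.3, -0.5, -1.2]
finger_gap: 50.0
```

>>> move_arm:
  moves:
    - [-1,[0,0,-0.015],[0,0,0]]
    - [-1,[0,0,-0.0065],[0,0,0]]
    - [-1,[0,0,-0.0015],[0,0,0]]
    - [-1,[0,0,0],[0,0,0]]
    - [-1,[0,0,0],[0,0,0]]

```text
t: 49.9
position: [565.1, -320.5, 198.5]
tool_rot: [[-0.995, 0.004, -0.1], [0.1, -0.002, -0.995], [-0.004, -1.0, 0.002]]
wrist_force: [-1.6, 2.6, 8.7]
finger_gap: 50.2
```

>>> move_arm:
  moves:
    - [0.3,[0,0,0],[0,0,0]]
    - [0.65,[0,0,0],[0,0,0]]
    - [0.65,[0,0,0],[0,0,0]]
    - [0.65,[0,0,0],[0,0,0]]
    - [0.65,[0,0,0.015],[0,0,0]]
    - [0.65,[0,0,0.03],[0,0,0]]
    - [0.65,[0,0,0.03],[0,0,0]]
    - [0.65,[0,0,0.03],[0,0,0]]
    - [-1,[-0.015,0.0085,0],[0,0,0]]
    - [-1,[-0.015,0.0085,0],[0,0,0]]
    - [-1,[-0.015,0.0085,0],[0,0,0]]
    - [-1,[-0.015,0.0085,0],[0,0,0]]
    - [-1,[-0.015,0.0085,0],[0,0,0]]
    - [-1,[-0.015,0.0085,0],[0,0,0]]
    - [-1,[-0.015,0.0085,0],[0,0,0]]
    - [-1,[-0.015,0.0085,0],[0,0,0]]
    - [-1,[-0.015,0.0085,0],[0,0,0]]
    - [-1,[-0.016,0.0085,0],[0,0,0]]
    - [-1,[0,0,0],[0,0,0]]
    - [-1,[0,0,0],[0,0,0]]

```text
t: 51.57
position: [413.8, -235.4, 303.3]
tool_rot: [[-0.995, 0.004, -0.101], [0.101, -0.002, -0.995], [-0.004, -1.0, 0.001]]
wrist_force: [0.8, -0.8, 0.5]
finger_gap: -0.1
```

```bash
python3 logq.py; python3 - <<'E'
from h import *
d={n:arm.get_image(n) for n in("top","side")};np.savez("last.npz",**d)
b=(390,690,-430,0);s=1.35
save("l5",cv2.resize(np.hstack([grid(rect(n,d[n],*b,60,s),*b,s) for n in("top","side")]),(800,279)))
# button darkest round blob in top view at z=32
r=rect("top",d["top"],380,450,-280,-190,32,2.).max(2);m=(cv2.GaussianBlur(r,(0,0),2)<75).astype(np.uint8)
n,l,st,ce=cv2.connectedComponentsWithStats(m)
for k in range(1,n):
    if st[k,4]>400: print("blob",st[k,4]/4,"x %.0f y %.0f"%(450-ce[k,1]/2,-190-ce[k,0]/2),st[k,2:4]/2)
E
```

```text
[-0.015  0.954  0.963  1.973 -1.094  0.855 -0.092] [ 413.8 -235.4  303.3] [[-0.995, 0.004, -0.101], [0.101, -0.002, -0.995], [-0.004, -1.0, 0.001]] -0.12892760551586924
blob 4023.0 x 427 y -237 [90.  57.5]
```

View pics/l5.png

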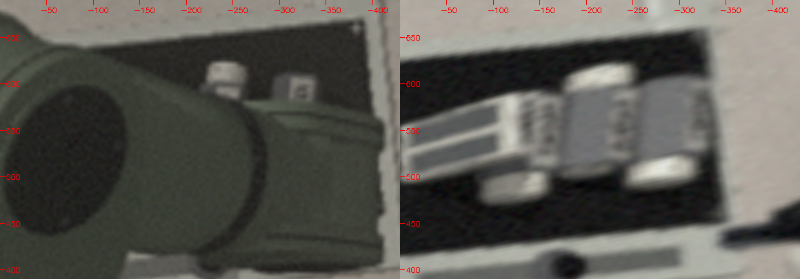

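l5 shows all three tubes and the case on the pad with labels up. Now the button: approach, then press gently.

>>> move_arm:
  moves:
    - [-1,[0,0.0005,-0.03],[0,0,0]]
    - [-1,[0,0,-0.03],[0,0,0]]
    - [-1,[0,0,-0.02],[0,0,0]]
    - [-1,[0,0,-0.012],[0,0,0]]
    - [-1,[0,0,0],[0,0,0]]
    - [-1,[0,0,0],[0,0,0]]

```text
t: 52.17
position: [414.1, -235.3, 210.5]
tool_rot: [[-0.995, 0.002, -0.101], [0.101, -0.002, -0.995], [-0.002, -1.0, 0.002]]
wrist_force: [0.4, 0.1, 1.1]
finger_gap: -0.2
```

>>> move_arm:
  moves:
    - [-1,[0,0,-0.003],[0,0,0]]
    - [-1,[0,0,-0.003],[0,0,0]]
    - [-1,[0,0,0],[0,0,0]]

```text
t: 52.42
position: [414.2, -235.0, 204.5]
tool_rot: [[-0.995, 0.003, -0.1], [0.1, -0.002, -0.995], [-0.004, -1.0, 0.002]]
wrist_force: [0.8, -0.0, 1.3]
finger_gap: -0.3
```

>>> move_arm:
  moves:
    - [-1,[0,0,-0.002],[0,0,0]]
    - [-1,[0,0,-0.002],[0,0,0]]
    - [-1,[0,0,0],[0,0,0]]

```text
t: 52.67
position: [414.1, -235.0, 200.3]
tool_rot: [[-0.995, 0.003, -0.1], [0.1, -0.002, -0.995], [-0.003, -1.0, 0.002]]
wrist_force: [3.6, -1.0, 4.3]
finger_gap: -0.0
```

>>> move_arm:
  moves:
    - [-1,[0,0,-0.0015],[0,0,0]]
    - [-1,[0,0,0],[0,0,0]]
    - [-1,[0,0,0],[0,0,0]]

```text
t: 52.92
position: [414.1, -235.1, 199.3]
tool_rot: [[-0.995, 0.003, -0.101], [0.101, -0.002, -0.995], [-0.004, -1.0, 0.002]]
wrist_force: [2.3, 0.2, 14.4]
finger_gap: 0.2
```

14 N exceeds the 5 N full-down force, so the button is bottomed. Lift off, clear the view and check.

>>> move_arm:
  moves:
    - [-1,[0,0,0],[0,0,0]]
    - [-1,[0,0,0],[0,0,0]]
    - [-1,[0,0,0.01],[0,0,0]]
    - [-1,[0,0,0.03],[0,0,0]]
    - [-1,[0,0,0.04],[0,0,0]]
    - [-1,[0,0,0.04],[0,0,0]]
    - [-1,[0,0.03,0.02],[0,0,0]]
    - [-1,[0,0.035,0],[0,0,0]]
    - [-1,[0,0.035,0],[0,0,0]]
    - [-1,[0,0.035,0],[0,0,0]]
    - [-1,[0,0.035,0],[0,0,0]]
    - [-1,[0,0.035,0],[0,0,0]]
    - [-1,[0,0.035,0],[0,0,0]]
    - [-1,[0,0.035,0],[0,0,0]]
    - [-1,[0,0.035,0],[0,0,0]]
    - [-1,[0,0.035,0],[0,0,0]]
    - [-1,[0,0.035,0],[0,0,0]]
    - [-1,[0,0,0],[0,0,0]]
    - [-1,[0,0,0],[0,0,0]]

```text
t: 54.5
position: [413.4, 146.5, 338.4]
tool_rot: [[-0.995, 0.001, -0.097], [0.097, -0.002, -0.995], [-0.002, -1.0, 0.002]]
wrist_force: [-0.4, -0.9, 0.2]
finger_gap: -0.2
```

```bash
python3 - <<'E'
from h import *
print(arm.sense()["position"])
i=arm.get_image("top");save("end",i)
c,s=np.cos(.1),np.sin(.1)
def pf(x,y): X=np.array([x-555,y+220]);return (X@[c,s]).round(0),(X@[-s,c]).round(0)
# white-ish blobs on the pad at z=60 (labels+caps) 
b=(460,660,-390,-40);r=rect("top",i,*b,60,2.).max(2);m=(cv2.GaussianBlur(r,(0,0),1.5)>84).astype(np.uint8)
m=cv2.morphologyEx(m,cv2.MORPH_CLOSE,np.ones((9,9)))
n,l,st,ce=cv2.connectedComponentsWithStats(m)
for k in range(1,n):
    if st[k,4]>1500:
        x,y=660-ce[k,1]/2,-40-ce[k,0]/2;q=cv2.minAreaRect(np.argwhere(l==k)[:,::-1].astype(np.float32))
        print("area",st[k,4]/4,"world %.0f %.0f"%(x,y),"pad",pf(x,y),np.round(np.array(q[1])/2),round(q[2]))
# change since before the press/pick (side view, pad region) and mean barcode row contrast per tube
o=np.load("last.npz")["side"].astype(int);n2=arm.get_image("side").astype(int)
print("side diff on pad", np.abs(rect("side",np.clip(np.abs(o-n2),0,255).astype(np.uint8),480,620,-380,-60,60,1.)).mean())
for nm,(x,y) in dict(B=(549,-160),C=(557,-240),A=(567,-320)).items():
    g=rect("top",i,x-30,x+30,y-8,y+8,60,1.).max(2).mean(1);print(nm,g[::4].round().astype(int))
E
```

```text
[413.4365 146.4919 338.4462]
area 3786.5 world 651 -129 pad (np.float64(104.0), np.float64(81.0)) [263.  27.] 0
area 3974.25 world 571 -238 pad (np.float64(14.0), np.float64(-19.0)) [ 42. 115.] 8
area 4120.5 world 553 -315 pad (np.float64(-11.0), np.float64(-94.0)) [ 42. 112.] 5
area 3553.0 world 537 -157 pad (np.float64(-12.0), np.float64(64.0)) [ 40. 111.] 3
area 2461.25 world 548 -75 pad (np.float64(7.0), np.float64(145.0)) [34. 79.] 0
side diff on pad 25.195766369047618
B [107 105  92 105 113  96  98 124 106  94 117 114  90 112 137]
C [129 104 112 112  98 109 111  98 104 102  99 106 104  92 116]
A [114 103 103 100 110 110  93 104 117  95  96 125 104 100 136]
```

All positions are within limits, the labels still show bars and the arm is clear, so I'll hand in.

```bash
python3 -c "
from rig import arm
s=arm.sense();print(s['t'],s['wrist_force'].round(1));print(arm.job_done())"
```

```text
54.6 [-0.  -0.8  0.5]
the job is handed in; nothing more can be done
None
```

The delivery is booked in and the job was handed in at about 54.6 s. All three tubes lie label-up on the pad and the one slide case stands upright with its barcode end on top. I saw no second case or fourth tube in either camera view.

- **Tubes:** I rolled them on the bench by pushing along an arc: one flat for A, two for B and three for C. Then I carried each to the pad.
- **Slide case:** I laid it flat on the pad first, regrasped it with the tool tilted and stood it up.
- **Capture button:** It bottomed out at about 14 N, above the 5 N full-down force, and I then lifted off. I judged the press by force, not by reading the joint, and I did not check separately that the button had sprung back.

**Last checks:**
- **Before the press:** The pictures, the last one just before it, showed all labels up.
- **After the press, top view:** The three tubes measured about (-12, 64), (14, -19) and (-11, -94) mm in the pad frame, caps included, and the case about (7, 145). All are within limits. Barcode-like brightness was still visible on each tube.
- **Side view:** The before/after comparison on the pad differed a lot (mean 25). The arm was probably in that view, so this check gave no usable result.
- **Bystanders:** I did not measure them at the end. I saw no contact with any of them.

**What went wrong on the way:**
- The first straight pushes on tube A failed. The second jammed and pushed the wrist to about 78 N (limit 120), so I switched to the arc push.
- My first attempt to stand the case up ran into the limit of joint 6, so I regrasped it.

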